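Zero the thickness gauge and stow the blanks

TASK

Get the thickness gauge ready and put the saw-cut blanks away: press the gauge's lift lever right down to its stop and let it spring back up, and only after that turn the gauge's bezel until its zero mark stands at the tip of the needle. Swing the tray's keeper bar out of the way, lay every round blank that is on the bench flat on the tray's floor, one to a bay, and swing the keeper bar fully shut over them, clicked into its catch. Do not disturb the screwdriver, glue bottle, clamp or mug.

Things in the scene. Friction and masses are not known exactly. Their poses are not given: they have to be found in the camera images.
- gauge: Grey stand, fixed to the bench, that carries a dial gauge face up. Origin: under the dial's axis, at bench height; z up, -x points along the lift lever. Base 150 x 120 x 18 mm; a column 28 mm thick, top 120 mm above the bench, stands at x = 75 mm and holds the gauge by an arm 98 to 112 mm up.
- gauge_centre (a point): Centre of the top of the dial gauge, on the bezel's axis, 152 mm above the bench. The bezel is a knurled aluminium ring 56 mm across and 14 mm tall (138 to 152 mm above the bench) with a white face, its axis upright; below it the gauge's body is 49 mm across down to 112 mm.
- zero_mark (a point): The zero mark: a black raised bar 4 mm wide on the bezel, the only mark that reaches the rim (the other 39 graduations are fine lines, 9 degrees apart). This point is on it, 22 mm from the axis. The bezel turns either way without end stops against about 0.05 N m of friction, carries the mark round, and stays where it is left.
- needle_tip (a point): A point in line with the thin black needle over the face, 22 mm from the axis, 4 mm beyond the needle's tip (its other end is a short broad tail). The needle stands still while the bezel turns; it swings 1.1 rad while the lift lever is down and comes back with it. The gauge reads zero when the zero mark stands at this point.
- lift_lever (a joint): Angle of the lift lever, rad: 0 up at rest, 0.28 down at its stop. It is sprung: about 3 N on the pad starts it, about 8 N holds it at the stop, and it springs back up when let go.
- lever_pad (a point): Middle of the top of the lever's black pad (32 x 32 mm), 81 mm above the bench at rest and 140 mm in front of the gauge's axis; the lever's hinge is level, 95 mm from here towards the gauge and 75 mm above the bench. Pressing straight down, it sinks about 26 mm to the stop.
- tray: Aluminium tray fixed to the bench, base 262 x 70 x 4 mm. Origin: centre of its underside; x runs along it to the keeper's hinge post, z up. Four bays in a row, each 44 x 44 mm inside, centred at x = -70.5, -23.5, 23.5, 70.5 mm, y = 0; floor 4 mm up, walls 3 mm thick rising to 12 mm. At x = -112 mm is the catch: a sprung ball under the bar and, at y = -15 mm, a stop cheek 40 mm high.
- keeper_hinge (a point): Upright hinge axis of the keeper bar, at tray x = 112 mm, y = 0, 40 mm above the bench.
- keeper_knob (a point): Top of the upright black knob (16 mm across, 32 mm tall, from 40 to 72 mm above the bench) near the free end of the keeper bar, 224 mm from the hinge axis. The bar is a flat steel bar 20 mm wide, 34 to 40 mm above the bench, so it passes 6 mm over blanks that lie flat in the bays.
- keeper (a joint): Angle of the keeper bar, rad: 0 fully shut along the middle of the tray against its stop, growing as it swings level out to the tray's +y side (end stop 1.75). It starts shut. Friction holds it where it is left; below 0.07 rad a sprung ball holds it shut, and takes about 3 N at the knob to pass either way. At 1.2 to 1.45 all the bays are clear.
- blank0: A blank of pressed recycled plastic, speckled grey: a plain disc 36 mm across and 24 mm tall, about 30 g, lying flat on the bench. Origin: centre of its underside, z up. All four blanks are alike and any bay will do; three or four are present.
- blank1: A blank of pressed recycled plastic, speckled grey: a plain disc 36 mm across and 24 mm tall, about 30 g, lying flat on the bench. Origin: centre of its underside, z up. All four blanks are alike and any bay will do; three or four are present.
- blank2: A blank of pressed recycled plastic, speckled grey: a plain disc 36 mm across and 24 mm tall, about 30 g, lying flat on the bench. Origin: centre of its underside, z up. All four blanks are alike and any bay will do; three or four are present.
- blank3: A blank of pressed recycled plastic, speckled grey: a plain disc 36 mm across and 24 mm tall, about 30 g, lying flat on the bench. Origin: centre of its underside, z up. All four blanks are alike and any bay will do; three or four are present.
- screwdriver: A screwdriver lying beyond the work. Not to be disturbed. Origin: centre of its underside.
- glue: A glue bottle 56 mm across and 150 mm tall, standing beyond the work. Not to be disturbed. Origin: centre of its underside.
- clamp: A small steel G-clamp, about 100 x 66 x 12 mm, lying to the right of the tray. Not to be disturbed. Origin: under the middle of its spine.
- mug: A white cup 76 mm across and 90 mm tall, to the left of the gauge. Not to be disturbed. Origin: centre of its underside.

How it is judged:
By the outcome, as a careful person would: the job done as asked, in the order asked, and still so for the second after the job is handed in, with the robot touching nothing.
Of blank0, blank1, blank2, blank3 only 3 to 4 are there at a start; the rules pass over those that are not, and their reading is None.
At some moment in a run one of blank0, blank1, blank2, blank3 may be knocked a few centimetres aside while the robot is not near it.
Once in a run the grip may slacken for a moment while it holds something.
It also fails if it takes over 210 s, if anything falls off the work surface, if the arm or the gripper's body presses on something with over 40 N, if the wrist force passes 120 N, or if a joint passes its speed limit or range.

ROBOT

A 6-joint arm with a two-finger parallel gripper is mounted at the origin on the work surface. World frame = base frame: x ahead of the robot, y to its left, z up, the work surface at z = 0. Lengths are in mm, angles in rad, forces in N, time in s.
With the tool pointing down it reaches from about 325 to 900 mm from the base axis. Payload 3.5 kg.
Tool frame: the origin (TCP) lies on the centre line of the jaws, within the pads' length; the fingertips stand 11 mm ahead of it and the grasp point (between the pads) lies 8 mm behind it (tip_reach is the distance from the TCP to the fingertips, in mm); x points along the fingers, y is the direction in which the jaws open and shut, and the axes are right-handed (so a half turn about x gives the same grasp; the last joint's range is limited). The gripper opens to 85 mm and grips with 20 to 120 N. Pads are 22 mm wide; open, the fingers measure 114 mm over their backs; the gripper's body (76 mm by 85 mm) begins 54 mm behind the grasp point. The pads swing forward as they close: fully open they stand 13 mm farther back than shut.
Start: joints at [-1.442, 0.276, -0.026, 1.268, 0, 1.467], TCP at [143.569, -608.284, 206.813] pointing down, gripper open.
Joint ranges: [-3.12, 3.12], [-0.85, 1.88], [-1.08, 1.24], [-1.95, 2.15], [-1.57, 1.53], [-3.14, 3.14]. Speed limits (rad/s): [2.57, 2.57, 3.14, 3.14, 3.14, 3.14].

INTERFACE

Orientations are given as a 3x3 rotation matrix whose columns are the frame's x, y, z axes.
In Python, from bench import * gives the robot as it stands.
- The arm moves only by the tool servo_tool, never from a script. Its argument "rows" is one flat list of numbers, 7 for each row, row after row: the opening, from 0 (shut) to 1 (fully open), then the shift along the tool's x, y, z in cm, then the turn, a rotation vector about the tool's x, y, z in rad. A call has 1 to 8 rows; each row shifts and turns the commanded pose from where the row before left it, along the tool's axes as they then stand; what a row does not reach is not made up. A row lasts 1/10 s, in which the tool goes at most 50 mm and 8.59 degrees, less where a joint would pass 70% of its speed; a pose out of reach is approached as far as the arm can. A call with a gripper value outside its range is refused whole. The fingers move at their own pace and stop on an object; the grip force is fixed at half the most. Time passes only in rows, so rows that do not move let the fingers close. It gives the time, the measured TCP pose, the force and the opening at its end, in the units of the state.
- state(): the state, without advancing time (a new reading comes with each control period).
- get_image(name): name is "scene" or "top"; returns a dict with "color" (420x560x3 uint8, red, green, blue), "fx", "fy", "cx", "cy" (pixels), "pose" (4x4, takes a point from camera to world coordinates). Camera axes: x right, y down, z forward; pixel columns grow to the right and rows downward; lengths in mm; the calibration is good to about 2 mm. A picture is of the moment at which its call begins. There is no depth.
- finish_job(): hands the job in, once; it reports no verdict.
The state is a dict: "time_s": time; "q": joint angles; "qvel": joint speeds; "effort": joint torques, N m; "eef_pos": TCP position; "orientation": TCP orientation; "ft_force": force on the tool from outside, world axes, zero at the start; "wrist_torque": the same for the moment, N m; "opening": opening from 0.0 (shut) to 1.0 (fully open).
Only numpy, scipy, OpenCV 4.12 (cv2) and the standard library are available. Lean on these libraries where they do the work, as an engineer would, in place of code of your own. Each camera call takes 0.05 s, during which the arm holds its last target.

## Working session

There is one attempt and no reset: what is moved stays moved. The work goes in short steps, Python scripts to look and compute and a tool call to move; the robot and the scene stay as the last step left them, time stands still between calls to the robot, and variables do not carry over. Pictures are saved under pics/ and viewed, and the job is handed in when it is done.

Besides the shell and the picture viewer there is one more tool, called after "Call:" as name(argument=value, ...), one argument or row to a line, values as JSON. servo_tool: Moves the arm, as the interface text tells. Its arguments: {"type":"object","properties":{"rows":{"type":"array"}},"required":["rows"]}

```bash
mkdir -p pics; ls; python3 - <<'E'
from bench import *
import cv2
s=state();print({k:s[k] for k in ('time_s','eef_pos','orientation','ft_force','opening')})
for n in ('scene','top'):
    im=get_image(n);print(n,im['fx'],im['fy'],im['cx'],im['cy'],im['pose'])
    cv2.imwrite(f'pics/{n}0.png',im['color'][:,:,::-1])
E
```

```text
pics
{'time_s': 0.0, 'eef_pos': array([ 143.45121199, -607.47065066,  205.64553052]), 'orientation': array([[-3.14670895e-04,  2.29718301e-01, -9.73257110e-01],
       [ 2.18181586e-03, -9.73254684e-01, -2.29718434e-01],
       [-9.99997570e-01, -2.19575350e-03, -1.94948110e-04]]), 'ft_force': array([ 0.50866807, -0.23764896, -0.44049627]), 'opening': 1.0006356786113835}
scene 490.3230405685527 490.3230405685527 273.06412040637406 207.35029389287484 [[-8.56681201e-01  2.71739130e-01 -4.38469116e-01  1.13206158e+03]
 [ 5.15291035e-01  4.90224878e-01 -7.02961392e-01  8.42735609e+02]
 [ 2.39263517e-02 -8.28153014e-01 -5.59991174e-01  8.08769694e+02]
 [ 0.00000000e+00  0.00000000e+00  0.00000000e+00  1.00000000e+00]]
top 441.6691031847729 441.6691031847729 273.6583928178669 209.6834280320001 [[ 1.16208372e-01 -9.72691762e-01  2.00913787e-01  3.15425316e+02]
 [-9.93217346e-01 -1.14591766e-01  1.96985153e-02 -3.98818602e+01]
 [ 3.86248215e-03 -2.01840191e-01 -9.79410853e-01  1.45290422e+03]
 [ 0.00000000e+00  0.00000000e+00  0.00000000e+00  1.00000000e+00]]
```

View pics/scene0.png

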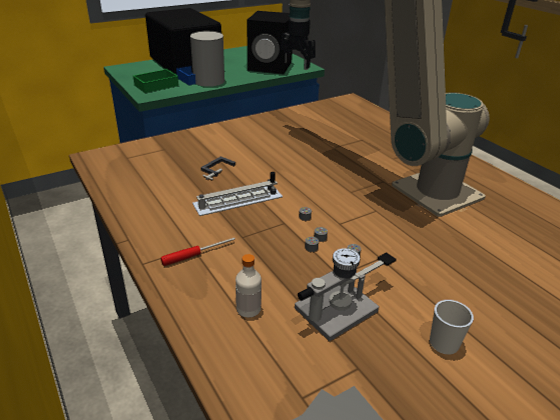

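View pics/top0.png

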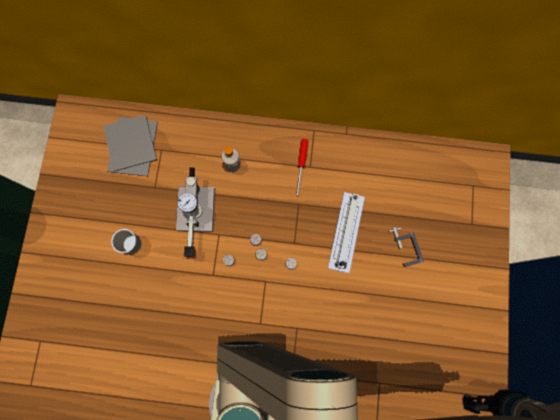

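The top view shows four blanks at about (228,260), (261,254), (255,239) and (291,264). The gauge dial is at (188,202), the lever pad at (190,252), and the tray runs from (352,195) to (342,268). Next I'll look at enlarged crops.

```bash
cat > h.py <<'E'
from bench import *
import cv2, numpy as np
def ray(im,u,v):
    P=np.array(im['pose']);d=P[:3,:3]@np.array([(u-im['cx'])/im['fx'],(v-im['cy'])/im['fy'],1.]);return P[:3,3],d
def onz(im,u,v,z):
    o,d=ray(im,u,v);t=(z-o[2])/d[2];return o+t*d
def proj(im,p):
    P=np.array(im['pose']);c=P[:3,:3].T@(np.array(p,float)-P[:3,3]);return np.array([im['cx']+im['fx']*c[0]/c[2],im['cy']+im['fy']*c[1]/c[2]])
def tri(a,uva,b,uvb):
    o1,d1=ray(a,*uva);o2,d2=ray(b,*uvb);A=np.stack([d1,-d2],1);t=np.linalg.lstsq(A,o2-o1,rcond=None)[0]
    p,q=o1+t[0]*d1,o2+t[1]*d2;return (p+q)/2,np.linalg.norm(p-q)
def crop(im,x0,y0,x1,y1,f,name):
    c=im['color'][y0:y1,x0:x1,::-1];c=cv2.resize(c,None,fx=f,fy=f,interpolation=cv2.INTER_CUBIC);cv2.imwrite('pics/'+name,c)
E
python3 - <<'E'
from h import *
t=get_image('top');s=get_image('scene')
crop(t,160,160,300,270,5,'t1.png');crop(t,320,185,430,280,6,'t2.png');crop(s,280,230,410,330,6,'s1.png');crop(s,180,150,300,220,6,'s2.png')
E
```

```text
(no output)
```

View pics/t1.png

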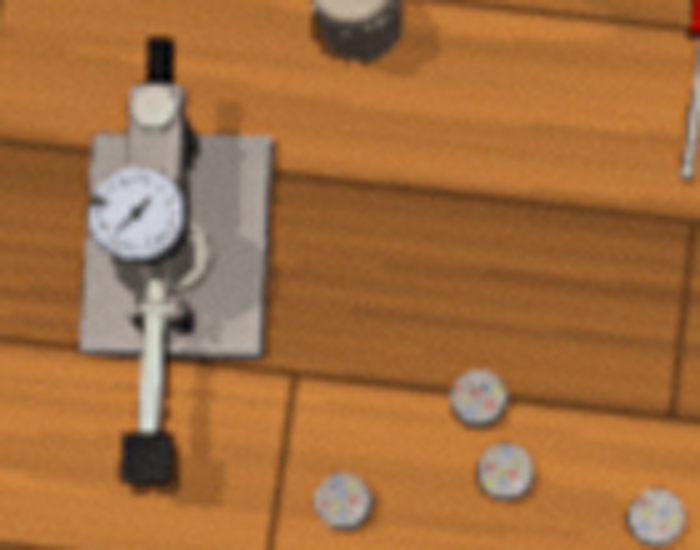

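View pics/t2.png

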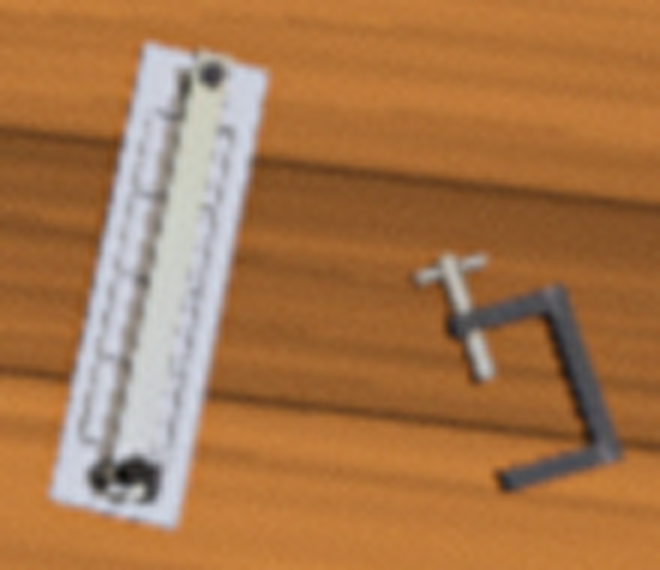

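View pics/s1.png

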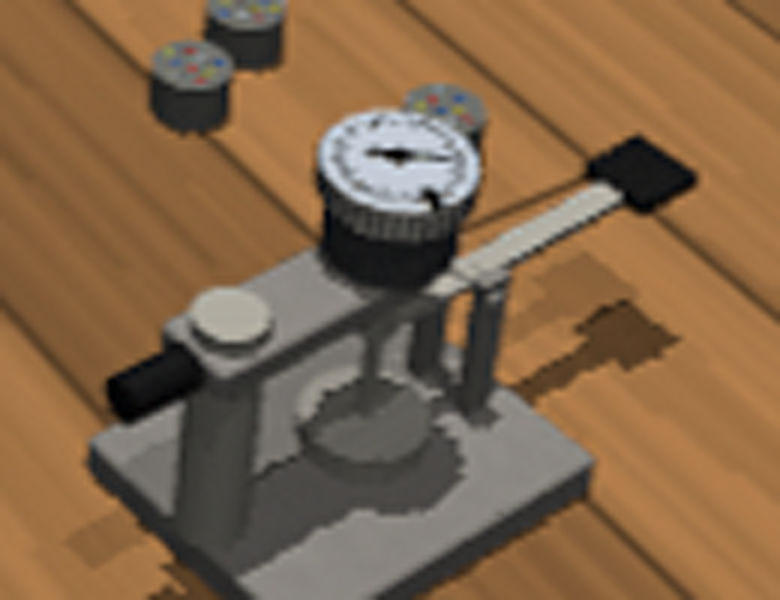

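View pics/s2.png

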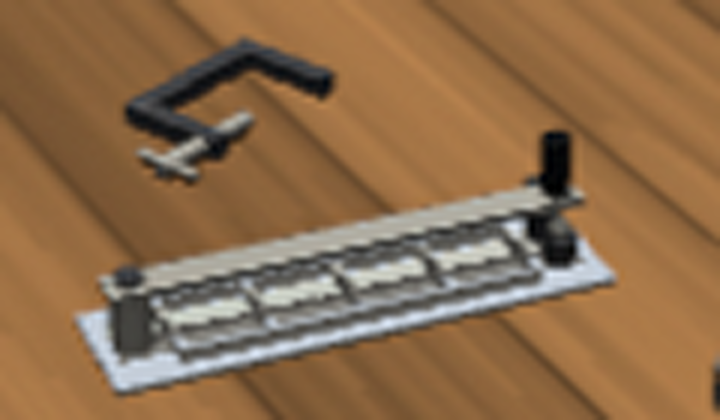

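```bash
python3 - <<'E'
from h import *
t=get_image('top');s=get_image('scene');np.set_printoptions(precision=1,suppress=True)
hsv=cv2.cvtColor(t['color'],cv2.COLOR_RGB2HSV)
# blanks: low saturation components
m=((hsv[...,1]<90)&(hsv[...,2]>60)).astype(np.uint8)
m[:, :]=cv2.morphologyEx(m,cv2.MORPH_CLOSE,np.ones((3,3),np.uint8))
n,l,st,c=cv2.connectedComponentsWithStats(m)
for i in range(1,n):
    if 30<st[i,4]<1500 and 90<c[i,0]<440 and 120<c[i,1]<290: print(st[i],c[i],onz(t,*c[i],24))
def T(x,y):return 160+x/5-.4,160+y/5-.4
def T2(x,y):return 320+x/6-.4,185+y/6-.4
def S1(x,y):return 280+x/6-.4,230+y/6-.4
def S2(x,y):return 180+x/6-.4,150+y/6-.4
print('dial',onz(t,*T(138,213),152),onz(s,*S1(400,160),152),tri(t,T(138,213),s,S1(400,160)))
print('pad',onz(t,*T(147,457),81),onz(s,*S1(641,172),81))
print('zero',onz(t,*T(99,202),152),onz(s,*S1(431,196),152))
print('tip',onz(t,*T(118,235),148),onz(s,*S1(450,158),148),'tail',onz(t,*T(147,203),148),onz(s,*S1(370,153),148))
print('hinge',onz(t,*T2(210,74),44),onz(s,*S2(128,275),44))
print('knob',onz(t,*T2(129,472),72),onz(s,*S2(556,137),72))
print('tray',[onz(t,*T2(*p),4) for p in ((145,42),(268,70),(180,528),(50,498))])
print('trayS',[onz(s,*S2(*p),4) for p in ((80,318),(120,390),(617,276))])
E
```

```text
[222 149  18  23 243] [231.2 160. ] [761.9 151.4  24. ]
[296 167   7  29  62] [298.9 180.7] [716.9 -83.7  24. ]
[111 229  26  25 507] [123.5 240.8] [448.8 461.8  24. ]
[389 228  34  38 277] [407.4 244.2] [ 545.7 -456.9   24. ]
[250 234  12  11  98] [255.3 239.2] [504.1  36.8  24. ]
[256 249  11  11  96] [260.8 253.9] [458.4  13.4  24. ]
[223 255  11  11  97] [228.2 259.9] [427.  115.4  24. ]
[286 258  11  11  95] [290.9 263.1] [440.5 -86.7  24. ]
dial [574.7 247.9 152. ] [577.8 249.6 152. ] (array([575.5, 248. , 149.8]), np.float64(1.1645348774850186))
pad [435.8 233.9  81. ] [440.8 237.2  81. ]
zero [578.6 272.3 152. ] [580.5 270.2 152. ]
tip [560.6 258.6 148. ] [558.3 253.8 148. ] tail [582.2 244.3 148. ] [581.3 237.7 148. ]
hinge [ 677.9 -270.2   44. ] [ 683.  -270.1   44. ]
knob [ 454.  -240.6   72. ] [ 460.9 -243.5   72. ]
tray [array([ 702.4, -238.8,    4. ]), array([ 694.3, -308.9,    4. ]), array([ 433.8, -280.6,    4. ]), array([ 441.7, -209. ,    4. ])]
trayS [array([ 696.1, -303.8,    4. ]), array([ 704.3, -237.5,    4. ]), array([ 444.1, -208.3,    4. ])]
```

```bash
cat >> h.py <<'E'
def yawof(R): return np.arctan2(R[1,1],R[0,1])   # direction of tool y (tool pointing down)
def Rdown(yaw):
    x=np.array([0,0,-1.]);y=np.array([np.cos(yaw),np.sin(yaw),0]);return np.stack([x,y,np.cross(x,y)],1)
def plan(wps,start=None,yaw=None,step=45,turn=.14,grip=1.0):
    """wps: list of (x,y,z,yaw,grip); prints tool rows"""
    s=state();p=np.array(s['eef_pos']) if start is None else np.array(start,float)
    R=np.array(s['orientation']);y=yawof(R) if yaw is None else yaw
    rows=[]
    for w in wps:
        q=np.array(w[:3],float);dy=(w[3]-y+np.pi)%(2*np.pi)-np.pi
        if len(w)>5: dy=w[3]-y
        n=max(1,int(np.ceil(max(np.linalg.norm(q-p)/step,abs(dy)/turn))))
        d=(q-p)/n
        for i in range(n):
            sh=Rdown(y).T@d/10
            rows.append([w[4],*np.round(sh,2),round(-dy/n,3),0,0]);y+=dy/n
        p=q
    for i in range(0,len(rows),8):
        print('['+',  '.join(','.join('%g'%v for v in r) for r in rows[i:i+8])+']')
def st():
    s=state();R=np.array(s['orientation'])
    print('t',round(s['time_s'],2),'p',np.round(s['eef_pos'],1),'yaw',round(yawof(R),3),'xax',np.round(R[:,0],3),'F',np.round(s['ft_force'],1),'op',round(s['opening'],3),'q',np.round(s['q'],2))
E
python3 - <<'E'
from h import *
plan([(450,-250,200,0.15,0.,1),(438,235.5,200,1.571,0)])
E
```

```text
[0,0.06,-2.53,-3.46,-0.135,0,0,  0,0.06,-2.04,-3.77,-0.135,0,0,  0,0.06,-1.51,-4.01,-0.135,0,0,  0,0.06,-0.96,-4.18,-0.135,0,0,  0,0.06,-0.38,-4.27,-0.135,0,0,  0,0.06,0.2,-4.28,-0.135,0,0,  0,0.06,0.77,-4.21,-0.135,0,0,  0,0.06,1.33,-4.07,-0.135,0,0]
[0,0.06,1.87,-3.85,-0.135,0,0,  0,0.06,2.37,-3.57,-0.135,0,0,  0,0.06,2.83,-3.21,-0.135,0,0,  0,0,0.55,-4.38,-0.129,0,0,  0,0,1.11,-4.27,-0.129,0,0,  0,0,1.65,-4.09,-0.129,0,0,  0,0,2.17,-3.85,-0.129,0,0,  0,0,2.64,-3.54,-0.129,0,0]
[0,0,3.08,-3.17,-0.129,0,0,  0,0,3.46,-2.74,-0.129,0,0,  0,0,3.78,-2.27,-0.129,0,0,  0,0,4.05,-1.77,-0.129,0,0,  0,0,4.24,-1.23,-0.129,0,0,  0,0,4.36,-0.68,-0.129,0,0]
```

Call:
servo_tool(
  rows=[0,0.06,-2.53,-3.46,-0.135,0,0,0,0.06,-2.04,-3.77,-0.135,0,0,0,0.06,-1.51,-4.01,-0.135,0,0,0,0.06,-0.96,-4.18,-0.135,0,0,0,0.06,-0.38,-4.27,-0.135,0,0,0,0.06,0.2,-4.28,-0.135,0,0,0,0.06,0.77,-4.21,-0.135,0,0,0,0.06,1.33,-4.07,-0.135,0,0],
)

```text
time_s: 1.1
eef_pos: [367.7, -346.7, 202.2]
orientation: [[0.0, 0.968, -0.251], [-0.0, -0.251, -0.968], [-1.0, 0.0, 0.0]]
ft_force: [0.7, -0.4, -0.1]
opening: 0.003
```

Call:
servo_tool(
  rows=[0,0.06,1.87,-3.85,-0.135,0,0,0,0.06,2.37,-3.57,-0.135,0,0,0,0.06,2.83,-3.21,-0.135,0,0,0,0,0.55,-4.38,-0.129,0,0,0,0,1.11,-4.27,-0.129,0,0,0,0,1.65,-4.09,-0.129,0,0,0,0,2.17,-3.85,-0.129,0,0,0,0,2.64,-3.54,-0.129,0,0],
)

```text
time_s: 1.9
eef_pos: [445.8, -28.5, 200.4]
orientation: [[0.001, 0.7, 0.715], [-0.0, 0.715, -0.7], [-1.0, 0.0, 0.001]]
ft_force: [0.7, 0.1, -0.5]
opening: 0.003
```

Call:
servo_tool(
  rows=[0,0,3.08,-3.17,-0.129,0,0,0,0,3.46,-2.74,-0.129,0,0,0,0,3.78,-2.27,-0.129,0,0,0,0,4.05,-1.77,-0.129,0,0,0,0,4.24,-1.23,-0.129,0,0,0,0,4.36,-0.68,-0.129,0,0,0,0,0,0,0,0,0],
)

```text
time_s: 2.6
eef_pos: [440.8, 239.1, 200.4]
orientation: [[0.001, -0.002, 1.0], [0.002, 1.0, 0.002], [-1.0, 0.002, 0.001]]
ft_force: [-0.3, -1.2, 0.8]
opening: 0.001
```

```bash
python3 - <<'E'
from h import *
st()
plan([(438,235.5,100,1.571,0),(438,235.5,94,1.571,0)],step=30)
E
```

```text
t 2.6 p [440.8 239.1 200.4] yaw 1.573 xax [ 0.001  0.002 -1.   ] F [-0.3 -1.2  0.8] op 0.001 q [ 0.37  0.06 -0.3   1.21  0.    0.36]
[0,2.51,-0.09,-0.07,0,0,0,  0,2.51,-0.09,-0.07,0,0,0,  0,2.51,-0.09,-0.07,0,0,0,  0,2.51,-0.09,-0.07,0,0,0,  0,0.6,0,0,-0,0,0]
```

Call:
servo_tool(
  rows=[0,2.5,-0.09,-0.07,0,0,0,0,2.5,-0.09,-0.07,0,0,0,0,2.5,-0.09,-0.07,0,0,0,0,2.5,-0.09,-0.07,0,0,0,0,0.6,0,0,0,0,0,0,0,0,0,0,0,0],
)

```text
time_s: 3.2
eef_pos: [437.2, 230.3, 93.4]
orientation: [[-0.002, 0.007, 1.0], [-0.001, 1.0, -0.007], [-1.0, -0.001, -0.002]]
ft_force: [0.4, 0.5, 0.8]
opening: 0.002
```

Call:
servo_tool(
  rows=[0,0.5,0,0,0,0,0,0,0.5,0,0,0,0,0,0,0.5,0,0,0,0,0,0,0.5,0,0,0,0,0,0,0.5,0,0,0,0,0,0,0,0,0,0,0,0],
)

```text
time_s: 3.8
eef_pos: [437.4, 230.9, 68.3]
orientation: [[-0.002, 0.006, 1.0], [-0.001, 1.0, -0.006], [-1.0, -0.001, -0.002]]
ft_force: [-0.0, -0.4, -0.3]
opening: -0.002
```

```bash
python3 - <<'E'
from h import *
st()
s=get_image('scene');crop(s,310,220,460,330,5,'s3.png')
E
```

```text
t 3.8 p [437.4 230.9  68.3] yaw 1.565 xax [-0.002 -0.001 -1.   ] F [-0.  -0.4 -0.3] op -0.002 q [ 0.35  0.17 -0.48  0.93  0.    0.36]
```

View pics/s3.png

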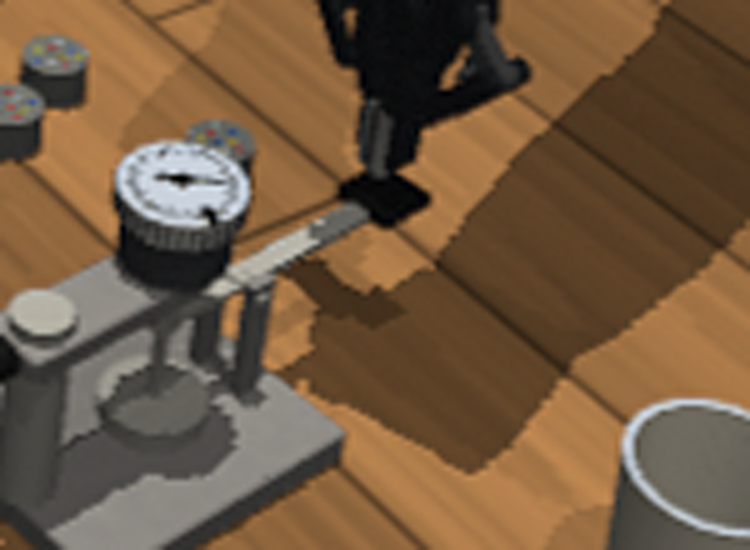

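```bash
python3 - <<'E'
from h import *
s=get_image('scene');t=get_image('top')
for z in (57,68): print(proj(s,(437.4,230.9,z)),proj(t,(437.4,230.9,z)))
print(proj(s,(438,235.5,81)),proj(t,(438,235.5,81)))
crop(s,340,220,430,290,8,'s4.png');crop(t,140,180,280,290,5,'t4.png')
E
```

```text
[384.15793354 264.15096428] [191.40688191 251.43998248]
[384.86551843 260.56960815] [190.78117583 251.05711164]
[386.85681202 257.47875848] [188.59538199 250.2334757 ]
```

View pics/s4.png

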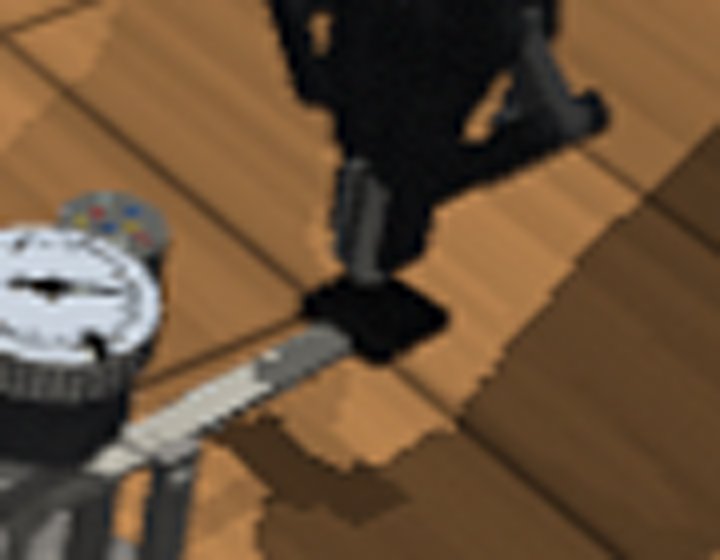

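View pics/t4.png

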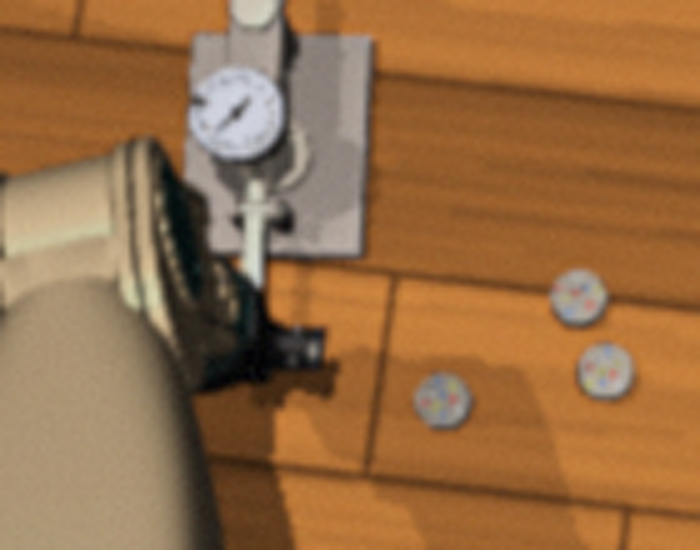

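```bash
python3 - <<'E'
from h import *
st()
s=get_image('scene');t=get_image('top')
crop(s,280,60,520,290,2.6,'s5.png')
for p in [(437,231,57),(437,231,80),(437,231,95),(437,231,150),(422,231,57),(437,210,57),(420,215,57)]: print(p,proj(s,p),proj(t,p))
E
```

```text
t 3.95 p [438.2 231.2  69.2] yaw 1.565 xax [-0.  0. -1.] F [ 0.9 -0.3 -0.2] op 0.003 q [ 0.35  0.17 -0.48  0.93  0.    0.36]
(437, 231, 57) [384.3150673  264.12048393] [191.35616643 251.56171804]
(437, 231, 80) [385.80489675 256.58850989] [190.03577841 250.75627375]
(437, 231, 95) [386.79474944 251.58421577] [189.15108534 250.21660589]
(437, 231, 150) [390.55311505 232.58344218] [185.73690204 248.13393443]
(422, 231, 57) [389.10626761 262.07981032] [190.6259055  256.27530627]
(437, 210, 57) [378.37919935 259.09219671] [197.92832288 252.3351938 ]
(420, 215, 57) [385.18164172 258.01336896] [195.5473907  257.49725194]
```

View pics/s5.png

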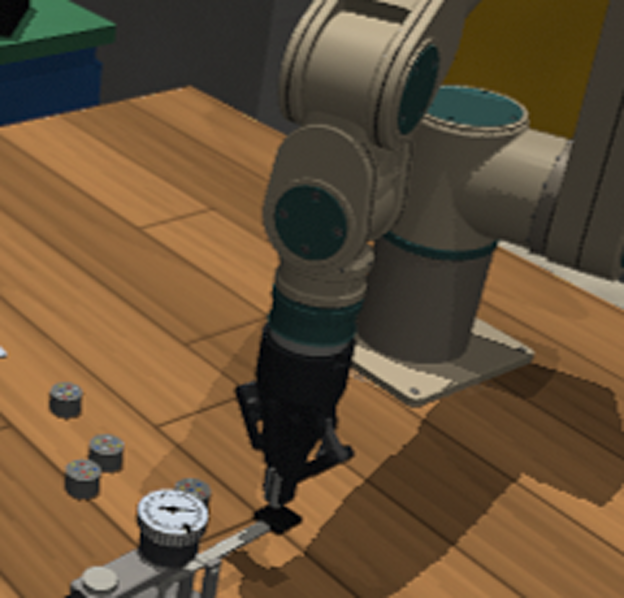

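Call:
servo_tool(
  rows=[0,0.5,0,0,0,0,0,0,0.5,0,0,0,0,0,0,0,0,0,0,0,0],
)

```text
time_s: 4.35
eef_pos: [437.3, 230.8, 58.3]
orientation: [[-0.002, 0.006, 1.0], [-0.001, 1.0, -0.006], [-1.0, -0.001, -0.002]]
ft_force: [-0.8, -0.8, -0.7]
opening: -0.001
```

```bash
python3 - <<'E'
from h import *
st()
s=get_image('scene');t=get_image('top')
crop(s,340,210,430,290,8,'s6.png');st()
E
```

```text
t 4.35 p [437.3 230.8  58.3] yaw 1.565 xax [-0.002 -0.001 -1.   ] F [-0.8 -0.8 -0.7] op -0.001 q [ 0.35  0.18 -0.49  0.9   0.    0.36]
t 4.45 p [437.8 231.   58.8] yaw 1.565 xax [-0.001 -0.    -1.   ] F [ 0.2 -0.1  0.2] op 0.003 q [ 0.35  0.18 -0.49  0.9  -0.    0.36]
```

View pics/s6.png

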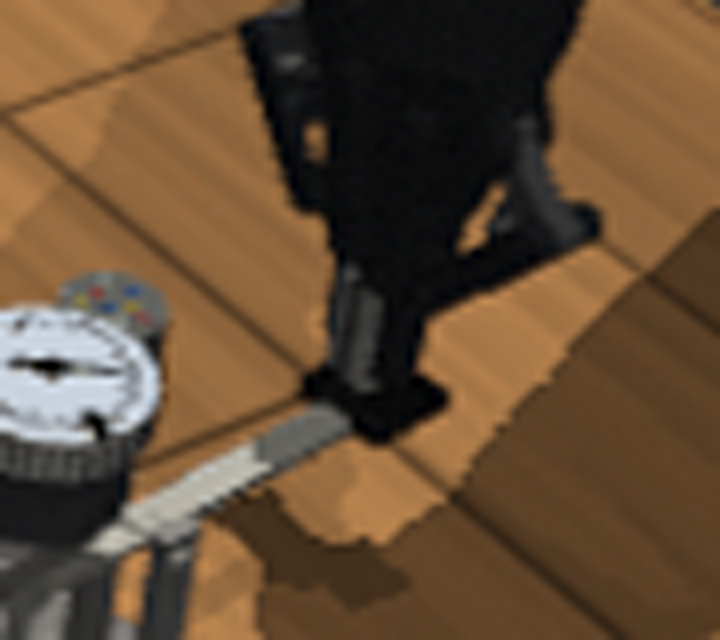

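Call:
servo_tool(
  rows=[0,0.4,0,0,0,0,0,0,0.4,0,0,0,0,0,0,0,0,0,0,0,0],
)

```text
time_s: 4.75
eef_pos: [438.5, 231.3, 51.2]
orientation: [[0.001, 0.006, 1.0], [0.0, 1.0, -0.006], [-1.0, 0.0, 0.001]]
ft_force: [-0.4, 0.2, 3.8]
opening: -0.002
```

```bash
python3 - <<'E'
from h import *
import bench
print([n for n in dir(bench) if not n.startswith('_')])
st()
s=get_image('scene');t=get_image('top')
crop(s,340,210,430,290,8,'s7.png');crop(t,140,180,280,290,5,'t7.png');st()
E
```

```text
['MotionError', 'finish_job', 'get_image', 'state', 'tip_reach']
t 4.75 p [438.5 231.3  51.2] yaw 1.565 xax [ 0.001  0.    -1.   ] F [-0.4  0.2  3.8] op -0.002 q [ 0.35  0.19 -0.5   0.88  0.    0.36]
t 4.85 p [438.5 231.3  51.5] yaw 1.565 xax [ 0.001  0.    -1.   ] F [-0.7  0.6  4.1] op 0.002 q [ 0.35  0.19 -0.5   0.89  0.    0.36]
```

View pics/s7.png

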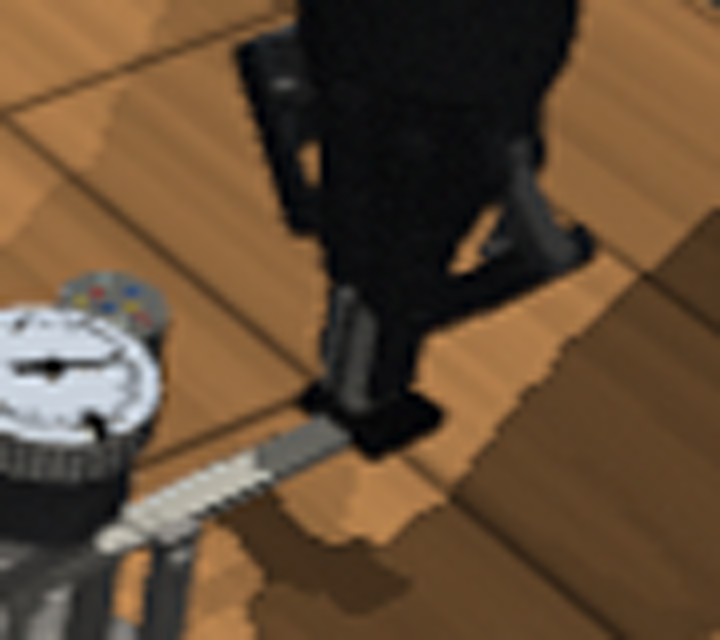

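View pics/t7.png

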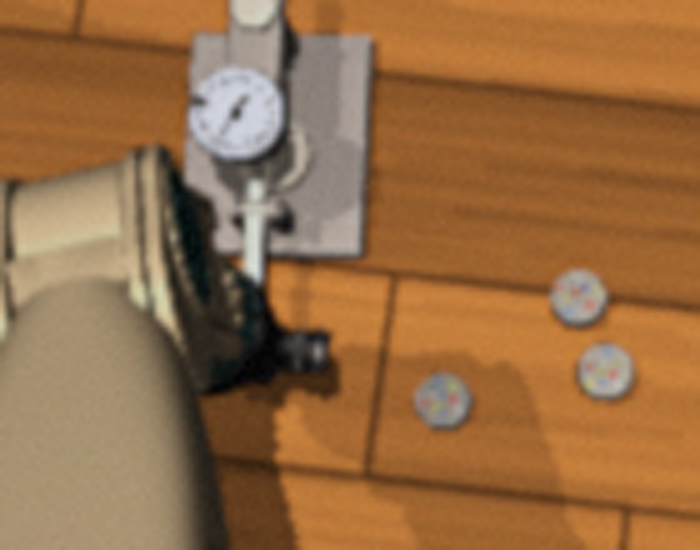

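```bash
python3 - <<'E'
from h import *
import bench
print(bench.tip_reach)
try: print(bench.tip_reach())
except Exception as e: print(e)
s=state();print({k:np.round(v,3) for k,v in s.items()})
E
```

```text
11.0
'float' object is not callable
{'time_s': np.float64(4.85), 'q': array([ 0.355,  0.188, -0.497,  0.885,  0.   ,  0.361]), 'qvel': array([ 0.001, -0.002,  0.   ,  0.002,  0.   , -0.001]), 'effort': array([-1.7600e-01, -3.2596e+01,  2.3052e+01, -1.8400e-01, -7.5000e-02,
        1.0000e-03]), 'eef_pos': array([438.537, 231.317,  51.547]), 'orientation': array([[ 0.001,  0.006,  1.   ],
       [ 0.   ,  1.   , -0.006],
       [-1.   ,  0.   ,  0.001]]), 'ft_force': array([-0.666,  0.606,  4.134]), 'wrist_torque': array([-0.002,  0.069, -0.076]), 'opening': np.float64(0.002)}
```

Call:
servo_tool(
  rows=[0,0.4,0,0,0,0,0,0,0.4,0,0,0,0,0,0,0.4,0,0,0,0,0,0,0.4,0,0,0,0,0,0,0,0,0,0,0,0],
)

```text
time_s: 5.35
eef_pos: [439.7, 231.5, 35.9]
orientation: [[0.003, 0.006, 1.0], [0.001, 1.0, -0.006], [-1.0, 0.001, 0.003]]
ft_force: [-0.3, -0.8, 7.8]
opening: -0.002
```

Call:
servo_tool(
  rows=[0,0.3,0,0,0,0,0,0,0.3,0,0,0,0,0,0,0,0,0,0,0,0],
)

```text
time_s: 5.65
eef_pos: [440.5, 231.6, 31.8]
orientation: [[0.004, 0.006, 1.0], [0.001, 1.0, -0.006], [-1.0, 0.001, 0.004]]
ft_force: [-2.5, -1.7, 17.5]
opening: -0.003
```

```bash
python3 - <<'E'
from h import *
st()
s=get_image('scene');t=get_image('top')
crop(s,310,210,430,310,6,'s8.png');st()
E
```

```text
t 5.65 p [440.5 231.6  31.8] yaw 1.565 xax [ 0.004  0.001 -1.   ] F [-2.5 -1.7 17.5] op -0.003 q [ 0.35  0.21 -0.51  0.84 -0.    0.36]
t 5.75 p [440.6 231.6  31.8] yaw 1.565 xax [ 0.004  0.001 -1.   ] F [-3.2  0.  16.5] op 0.003 q [ 0.35  0.21 -0.51  0.84 -0.    0.36]
```

View pics/s8.png

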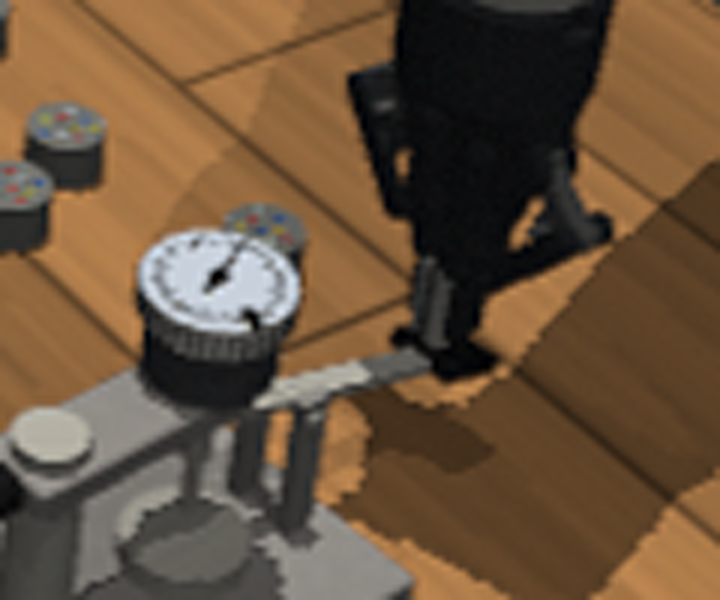

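Force jumped to about 17 N and the needle has swung round, so the lever is at its stop. The fingertips touch about 25 mm higher than the reported TCP implies, so I'll calibrate that. First I release the lever.

Call:
servo_tool(
  rows=[0,-2,0,0,0,0,0,0,-4,0,0,0,0,0,0,-4,0,0,0,0,0,0,-4,0,-4,0,0,0,0,-2,0,-4,0,0,0,0,0,0,-2,0,0,0,0,0,0,0,0,0,0],
)

```text
time_s: 6.45
eef_pos: [340.4, 231.4, 184.6]
orientation: [[-0.0, 0.004, 1.0], [-0.0, 1.0, -0.004], [-1.0, -0.0, -0.0]]
ft_force: [0.1, -0.4, 0.3]
opening: 0.0
```

```bash
python3 - <<'E'
from h import *
st()
s=get_image('scene');t=get_image('top')
crop(s,300,130,460,290,4,'s9.png');crop(t,130,150,290,310,4,'t9.png')
p=np.array(state()['eef_pos'])
for dz in (-11,0,25): print(proj(s,p+[0,0,dz]),proj(t,p+[0,0,dz]))
E
```

```text
t 6.45 p [340.4 231.4 184.6] yaw 1.567 xax [-0. -0. -1.] F [ 0.1 -0.4  0.3] op 0.0 q [ 0.44 -0.1  -0.49  1.18  0.    0.44]
[423.01040792 212.71248293] [178.82550998 279.74971218]
[423.94578916 208.77294728] [178.02542037 279.56961608]
[426.11021577 199.6570537 ] [176.15486816 279.1485643 ]
```

View pics/s9.png

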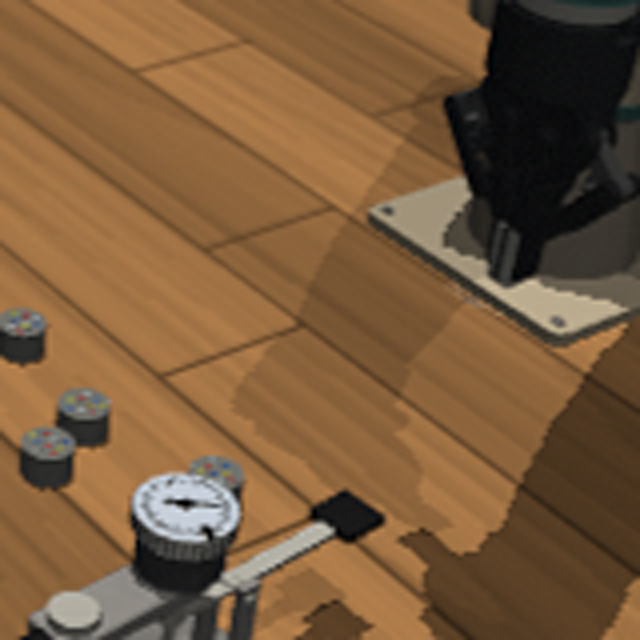

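View pics/t9.png

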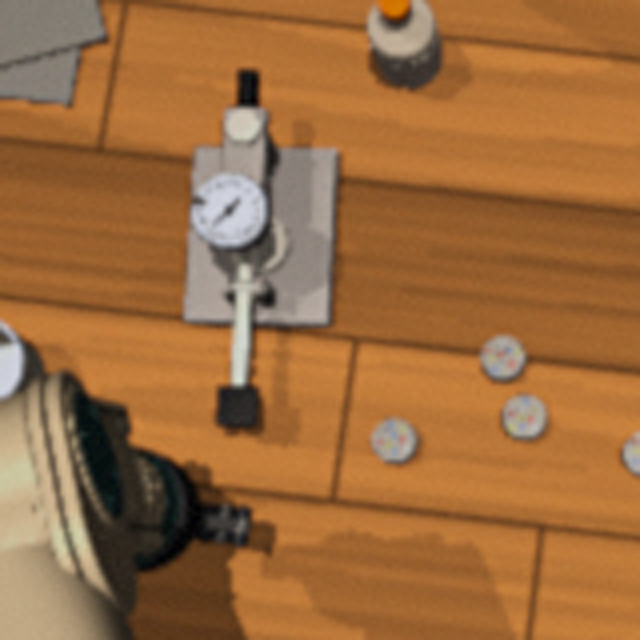

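The lever and needle are back at rest. Next I rectify the dial from both views.

```bash
cat >> h.py <<'E'
def rect(im,c,z,half,ppm):
    # top-view rectified patch: image x=-world y, image y=-world x
    n=int(2*half*ppm);g=(np.arange(n)+.5)/ppm-half
    dst=np.float32([[0,0],[n,0],[n,n],[0,n]])-.5
    w=[(c[0]+half,c[1]+half),(c[0]+half,c[1]-half),(c[0]-half,c[1]-half),(c[0]-half,c[1]+half)]
    src=np.float32([proj(im,(*a,z)) for a in w])
    M=cv2.getPerspectiveTransform(src,dst)
    return cv2.warpPerspective(im['color'],M,(n,n),flags=cv2.INTER_CUBIC)
def avg(name,k):
    ims=[get_image(name) for _ in range(k)];im=ims[0];im['color']=np.mean([i['color'] for i in ims],0).astype(np.uint8);return im
E
python3 - <<'E'
from h import *
s=avg('scene',4);t=avg('top',4)
a=rect(s,(577,249.5),152,35,5);b=rect(t,(575,248),152,35,5)
cv2.imwrite('pics/r1.png',np.hstack([a,b])[:,:,::-1])
E
```

View pics/r1.png

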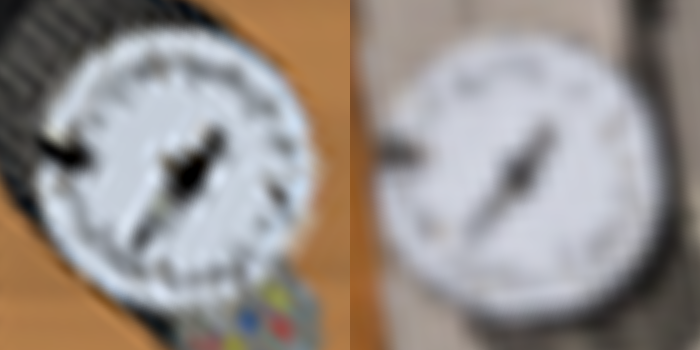

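```bash
python3 - <<'E'
from h import *
st()
plan([(380,235,240,1.3,1),(576,249,240,1.0,1)],turn=.13)
E
```

```text
t 6.95 p [343.2 231.6 184.2] yaw 1.565 xax [-0.001 -0.    -1.   ] F [ 0.1 -0.5  0.3] op 0.003 q [ 0.44 -0.09 -0.48  1.18 -0.    0.44]
[1,-1.86,0.12,1.23,0.088,0,0,  1,-1.86,0.23,1.21,0.088,0,0,  1,-1.86,0.33,1.19,0.088,0,0,  1,0,1.32,3.7,0.06,0,0,  1,0,1.54,3.62,0.06,0,0,  1,0,1.75,3.52,0.06,0,0,  1,0,1.96,3.41,0.06,0,0,  1,0,2.16,3.28,0.06,0,0]
```

Call:
servo_tool(
  rows=[1,-1.86,0.12,1.23,0.088,0,0,1,-1.86,0.23,1.21,0.088,0,0,1,-1.86,0.33,1.19,0.088,0,0,1,0,1.32,3.7,0.06,0,0,1,0,1.54,3.62,0.06,0,0,1,0,1.75,3.52,0.06,0,0,1,0,1.96,3.41,0.06,0,0,1,0,2.16,3.28,0.06,0,0],
)

```text
time_s: 7.75
eef_pos: [577.5, 249.2, 239.9]
orientation: [[-0.0, 0.542, 0.84], [-0.0, 0.84, -0.542], [-1.0, -0.0, -0.0]]
ft_force: [-0.2, -0.8, 0.5]
opening: 1.0
```

Call:
servo_tool(
  rows=[1,0,0,0,0,0,0,1,0,0,0,0,0,0],
)

```text
time_s: 7.95
eef_pos: [576.1, 249.0, 239.2]
orientation: [[-0.002, 0.54, 0.842], [-0.001, 0.842, -0.54], [-1.0, -0.002, -0.001]]
ft_force: [-0.6, 0.3, -0.1]
opening: 1.001
```

```bash
python3 - <<'E'
from h import *
st()
s=get_image('scene');t=get_image('top')
crop(s,260,120,420,290,3.5,'s10.png');crop(t,110,130,270,280,4,'t10.png')
p=np.array(state()['eef_pos'])
for dz in (-11,0,25,38): print(proj(s,p+[0,0,dz]),proj(t,p+[0,0,dz]))
E
```

```text
t 7.95 p [576.1 249.  239.2] yaw 1.001 xax [-0.002 -0.001 -1.   ] F [-0.6  0.3 -0.1] op 1.001 q [0.3  0.27 0.03 1.34 0.   0.88]
[351.44692411 226.06828825] [181.69372052 196.20504327]
[352.07120143 221.62872734] [180.91341374 195.30126715]
[353.5196188  211.32827778] [179.08878656 193.18792594]
[354.28951086 205.85317479] [178.11075974 192.05514418]
```

View pics/s10.png

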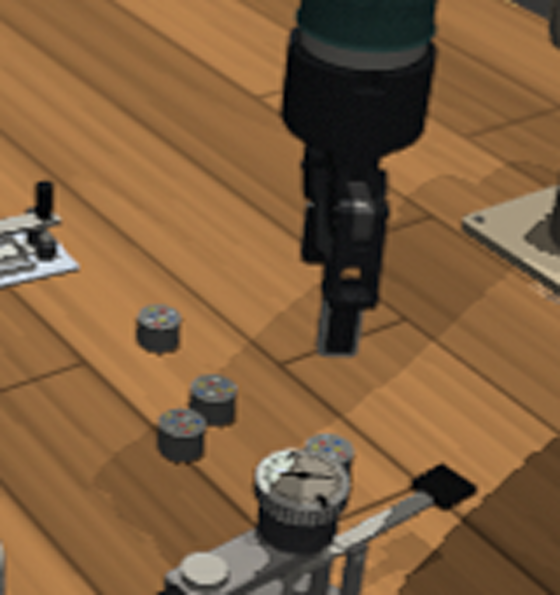

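View pics/t10.png

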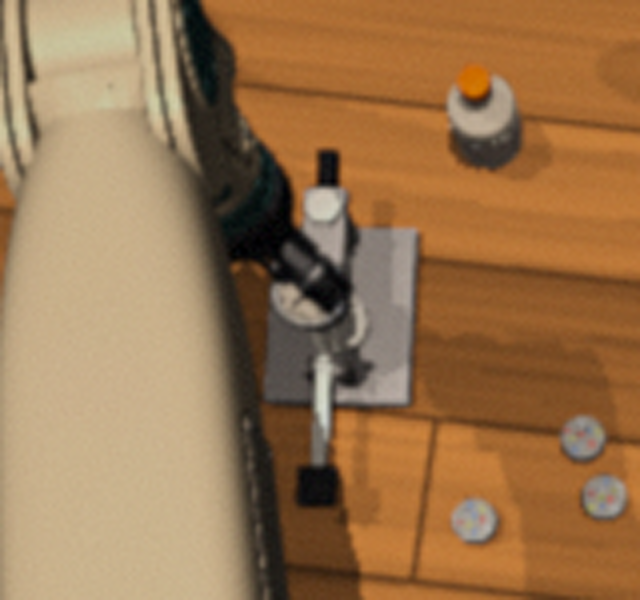

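```bash
python3 - <<'E'
from h import *
s=get_image('scene')
for z in (215,228,240,250,260,270,280): print(z,proj(s,(599,284,z)),proj(s,(553,213,z)))
E
```

```text
215 [352.08058014 244.65978168] [348.04405733 219.57942653]
228 [352.84523479 239.39860241] [348.72751039 214.50039575]
240 [353.56152643 234.47018313] [349.36709106 209.74739947]
250 [354.16626428 230.30930578] [349.9065795  205.73823114]
260 [354.77825518 226.09852401] [350.45208672 201.68433467]
270 [355.39763043 221.83693459] [351.00371401 197.58495735]
280 [356.02452446 217.52361236] [351.56156495 193.4393295 ]
```

Call:
servo_tool(
  rows=[1,3.5,0,0,0,0,0,1,3.5,0,0,0,0,0,1,2.8,0,0,0,0,0,1,0,0,0,0,0,0,1,0,0,0,0,0,0],
)

```text
time_s: 8.6
eef_pos: [574.7, 249.3, 142.9]
orientation: [[-0.001, 0.539, 0.842], [-0.0, 0.842, -0.539], [-1.0, -0.0, -0.0]]
ft_force: [1.1, -0.4, 0.2]
opening: 1.002
```

```bash
python3 - <<'E'
from h import *
st()
s=get_image('scene');t=get_image('top')
crop(s,290,190,410,310,5,'s11.png');crop(t,150,160,250,260,6,'t11.png')
E
```

```text
t 8.6 p [574.7 249.3 142.9] yaw 1.002 xax [-0.001 -0.    -1.   ] F [ 1.1 -0.4  0.2] op 1.002 q [ 0.31  0.32 -0.11  1.14  0.    0.88]
```

View pics/s11.png

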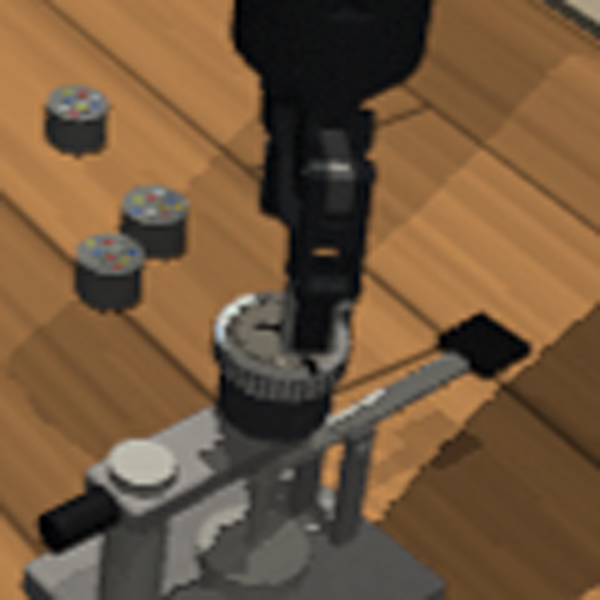

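View pics/t11.png

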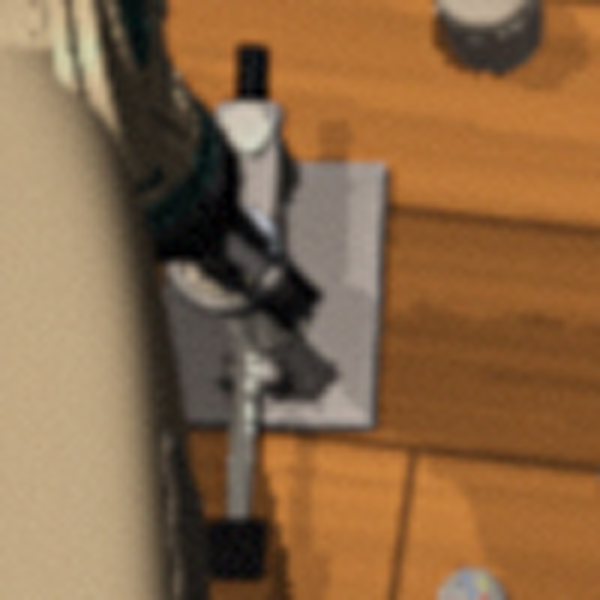

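```bash
python3 - <<'E'
from h import *
from scipy.optimize import fsolve
s=get_image('scene')
def solve(p,yaw,along,uv):
    R=Rdown(yaw)
    f=lambda v: proj(s,np.array(p)+along*R[:,1]+v[0]*R[:,2]+[0,0,v[1]])-uv
    return fsolve(f,[0,30])
print('open hi',solve((576.1,249,239.2),1.0,42.5,(357.1,221.1)))
print('open lo',solve((574.7,249.3,142.9),1.0,42.5,(352.2,260)))
print('shut',solve((340.4,231.4,184.6),1.567,0,(428,200)))
print('press',solve((438.5,231.3,51.3),1.567,0,(387,259)))
print(proj(s,(577,249.3,152)))
E
```

```text
open hi [-2.50473561 33.13023485]
open lo [-2.93472162 33.40455385]
shut [-4.74065356 21.19149333]
press [-6.78648497 19.44603506]
[346.49620141 256.06048888]
```

Call:
servo_tool(
  rows=[1,0,0,0.4,0,0,0,1,2,0,0,0,0,0,1,1.5,0,0,0,0,0,1,0.8,0,0,0,0,0,1,0,0,0,0,0,0,1,0,0,0,0,0,0],
)

```text
time_s: 9.35
eef_pos: [579.1, 247.1, 99.4]
orientation: [[-0.0, 0.539, 0.842], [-0.0, 0.842, -0.539], [-1.0, -0.0, -0.0]]
ft_force: [-0.1, -0.0, 0.6]
opening: 1.0
```

```bash
python3 - <<'E'
from h import *
st()
s=get_image('scene')
crop(s,290,190,410,310,5,'s12.png')
E
```

```text
t 9.35 p [579.1 247.1  99.4] yaw 1.001 xax [-0. -0. -1.] F [-0.1 -0.   0.6] op 1.0 q [ 0.3   0.36 -0.15  1.06 -0.    0.87]
```

View pics/s12.png

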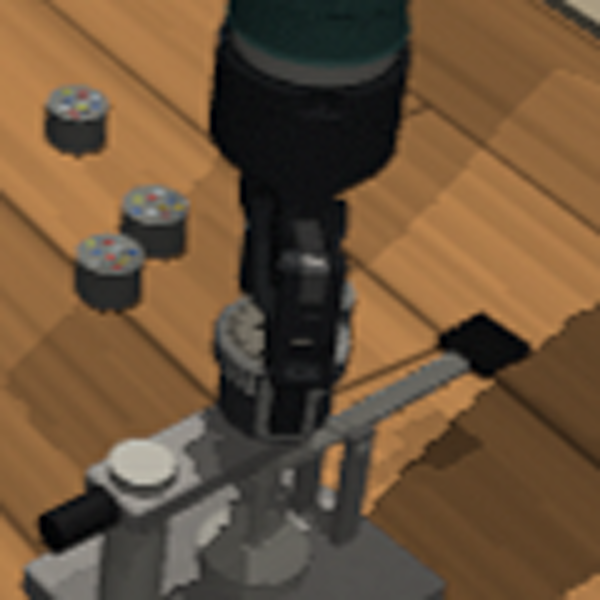

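Call:
servo_tool(
  rows=[0.6,0,0,0,0,0,0,0.5,0,0,0,0,0,0,0.3,0,0,0,0,0,0,0.3,0,0,0,0,0,0],
)

```text
time_s: 9.8
eef_pos: [579.2, 246.7, 100.7]
orientation: [[0.001, 0.539, 0.842], [-0.001, 0.842, -0.539], [-1.0, -0.0, 0.001]]
ft_force: [-1.6, -1.8, 5.5]
opening: 0.636
```

```bash
python3 - <<'E'
from h import *
st();print(state()['wrist_torque'])
s=get_image('scene')
crop(s,290,190,410,310,5,'s13.png')
E
```

```text
t 9.8 p [579.2 246.7 100.7] yaw 1.001 xax [ 0.001 -0.001 -1.   ] F [-1.6 -1.8  5.5] op 0.636 q [ 0.3   0.35 -0.15  1.06 -0.    0.87]
[-0.46293424  0.48695942  0.02411558]
```

View pics/s13.png

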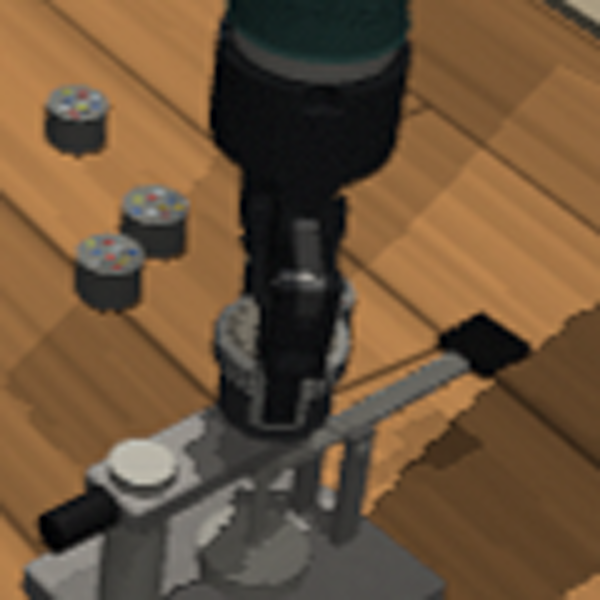

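Call:
servo_tool(
  rows=[0.3,0,0,0,-0.14,0,0,0.3,0,0,0,-0.14,0,0,0.3,0,0,0,-0.14,0,0,0.3,0,0,0,-0.14,0,0,0.3,0,0,0,0,0,0],
)

```text
time_s: 10.35
eef_pos: [579.8, 248.6, 100.6]
orientation: [[0.002, 0.009, 1.0], [0.003, 1.0, -0.009], [-1.0, 0.003, 0.002]]
ft_force: [-0.7, 4.2, 3.5]
opening: 0.632
```

Call:
servo_tool(
  rows=[0.3,0,0.1,0,-0.143,0,0,0.3,0,0,0,-0.143,0,0,0.3,0,0,0,-0.143,0,0,0.3,0,0,0,-0.143,0,0,0.3,0,0,0,0,0,0,0.3,0,0,0,0,0,0],
)

```text
time_s: 10.95
eef_pos: [579.3, 250.7, 100.7]
orientation: [[0.001, -0.532, 0.847], [0.005, 0.847, 0.532], [-1.0, 0.004, 0.004]]
ft_force: [-2.4, 6.4, 5.0]
opening: 0.638
```

```bash
python3 - <<'E'
from h import *
st()
s=get_image('scene')
crop(s,290,190,410,310,5,'s14.png')
E
```

```text
t 10.95 p [579.3 250.7 100.7] yaw 2.131 xax [ 0.001  0.005 -1.   ] F [-2.4  6.4  5. ] op 0.638 q [ 0.3   0.36 -0.15  1.06  0.   -0.26]
```

View pics/s14.png

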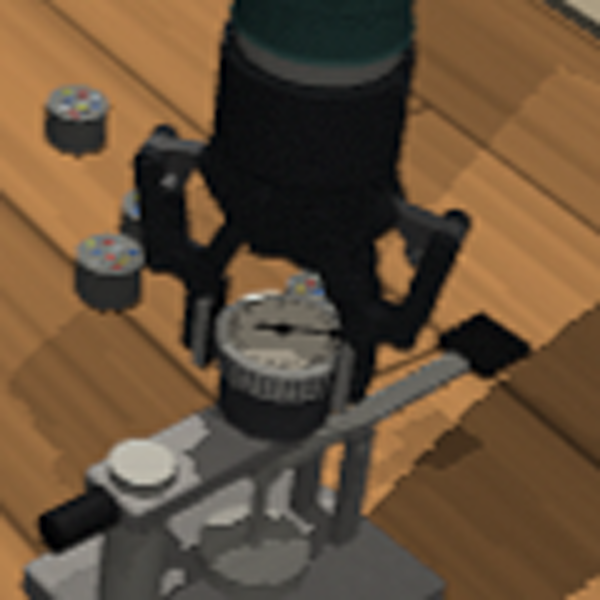

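Call:
servo_tool(
  rows=[1,0,0,0,0,0,0,1,0,0,0,0,0,0,1,0,0,0,0,0,0,1,-3,0,0,0,0,0,1,-4,0,0,0,0,0,1,-4,0,0,0,0,0,1,-2,-2,-4,0,0,0,1,0,-2,-4,0,0,0],
)

```text
time_s: 11.8
eef_pos: [535.6, 171.5, 233.7]
orientation: [[0.008, -0.533, 0.846], [0.001, 0.846, 0.533], [-1.0, -0.004, 0.008]]
ft_force: [0.4, -1.2, 0.1]
opening: 1.002
```

Call:
servo_tool(
  rows=[1,0,-2,-4,0,0,0,1,0,-4,-2,0,0,0,1,0,-4,-2,0,0,0,1,0,-4,-2,0,0,0,1,0,0,0,0,0,0],
)

```text
time_s: 12.3
eef_pos: [523.1, -5.1, 229.3]
orientation: [[0.001, -0.526, 0.85], [-0.002, 0.85, 0.526], [-1.0, -0.002, -0.001]]
ft_force: [0.3, -0.2, -0.9]
opening: 0.997
```

```bash
python3 - <<'E'
from h import *
st()
s=avg('scene',4);t=avg('top',4)
a=rect(s,(577,249.5),152,35,5);b=rect(t,(575,248),152,35,5)
cv2.imwrite('pics/r2.png',np.hstack([a,b])[:,:,::-1])
cv2.imwrite('pics/top2.png',t['color'][:,:,::-1])
E
```

```text
t 12.3 p [523.1  -5.1 229.3] yaw 2.125 xax [ 0.001 -0.002 -1.   ] F [ 0.3 -0.2 -0.9] op 0.997 q [-0.13  0.08 -0.21  1.27 -0.   -0.69]
```

View pics/r2.png

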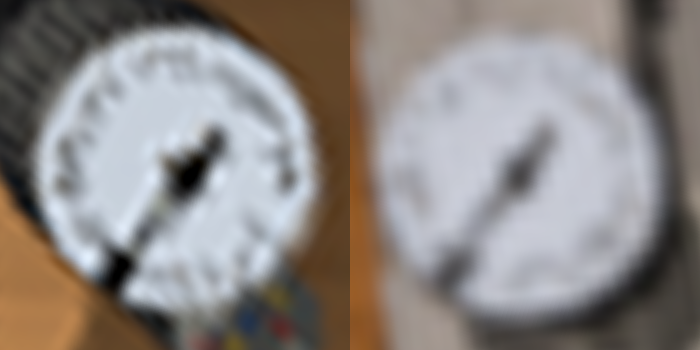

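View pics/top2.png

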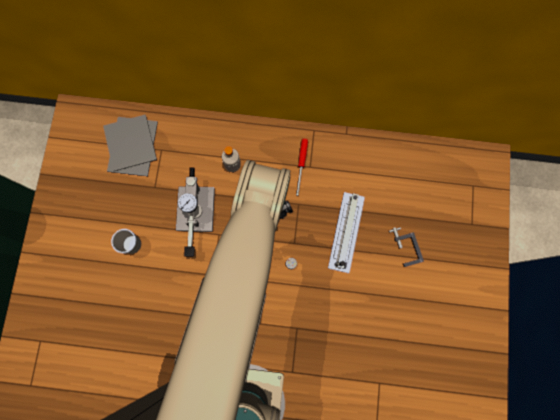

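```bash
cat > dial.py <<'E'
from h import *
def meas(im,c,hub,ppm=10):
    a=rect(im,c,152,35,ppm);g=cv2.cvtColor(a,cv2.COLOR_RGB2GRAY).astype(float)
    n=g.shape[0];k=(np.arange(n)+.5)/ppm-35
    X=-k[:,None]*np.ones((1,n))+c[0];Y=-k[None,:]*np.ones((n,1))+c[1]
    r=np.hypot(X-c[0],Y-c[1])
    w=np.median(g[(r<12)]);
    dark=np.clip(w-30-g,0,None)
    def cen(mask): 
        W=dark*mask;return np.array([(W*X).sum(),(W*Y).sum()])/W.sum()
    # needle: PCA within 15mm
    W=dark*(np.hypot(X-hub[0],Y-hub[1])<13);m=np.array([(W*X).sum(),(W*Y).sum()])/W.sum()
    dx,dy=X-m[0],Y-m[1];C=np.array([[(W*dx*dx).sum(),(W*dx*dy).sum()],[0,(W*dy*dy).sum()]]);C[1,0]=C[0,1]
    e=np.linalg.eigh(C)[1][:,1]; 
    if e[1]<0:e=-e
    na=np.degrees(np.arctan2(e[1],e[0]))
    # mark: dark at 16..27mm strongest around direction na
    ang=np.degrees(np.arctan2(Y-c[1],X-c[0]))
    M=(r>17)&(r<25)&(abs(ang-na)<20)
    mk=cen(M);
    # dots: mark offset perpendicular to needle line through hub m
    rel=mk-m;perp=-rel[0]*e[1]+rel[1]*e[0]
    print('needle m',m,'ang',round(na,1),'mark',mk,'ang about c',round(np.degrees(np.arctan2(*(mk-c)[::-1])),1),'about needle',round(np.degrees(np.arctan2(*rel[::-1])),1),'perp',round(perp,2))
np.set_printoptions(precision=1,suppress=True)
s=avg('scene',4);t=avg('top',4)
meas(s,np.array([577.7,249.2]),np.array([577.4,247.6])); meas(t,np.array([574.6,248.8]),np.array([575.5,248.2]))
E
python3 dial.py
```

```text
needle m [577.1 246.5] ang 143.3 mark [559.4 260.6] ang about c 148.1 about needle 141.6 perp -0.7
needle m [575.2 248.9] ang 145.0 mark [556.9 261.5] ang about c 144.3 about needle 145.3 perp 0.11
```

```bash
python3 - <<'E'
from h import *
st()
plan([(461,-243.5,110,1.459,0.55)],turn=.13)
E
```

```text
t 13.1 p [522.7  -0.  229.4] yaw 2.133 xax [ 0.  0. -1.] F [-0.1 -0.   0.8] op 0.999 q [-0.12  0.08 -0.21  1.28  0.   -0.69]
[0.55,1.71,-2.47,-2.6,0.096,0,0,  0.55,1.71,-2.71,-2.35,0.096,0,0,  0.55,1.71,-2.92,-2.08,0.096,0,0,  0.55,1.71,-3.11,-1.79,0.096,0,0,  0.55,1.71,-3.27,-1.48,0.096,0,0,  0.55,1.71,-3.4,-1.16,0.096,0,0,  0.55,1.71,-3.49,-0.83,0.096,0,0]
```

Call:
servo_tool(
  rows=[0.55,1.71,-2.47,-2.6,0.096,0,0,0.55,1.71,-2.71,-2.35,0.096,0,0,0.55,1.71,-2.92,-2.08,0.096,0,0,0.55,1.71,-3.11,-1.79,0.096,0,0,0.55,1.71,-3.27,-1.48,0.096,0,0,0.55,1.71,-3.4,-1.16,0.096,0,0,0.55,1.71,-3.49,-0.83,0.096,0,0,0.55,0,0,0,0,0,0],
)

```text
time_s: 13.9
eef_pos: [458.9, -246.3, 107.4]
orientation: [[-0.003, 0.116, 0.993], [0.001, 0.993, -0.116], [-1.0, 0.0, -0.003]]
ft_force: [0.4, 1.2, 0.1]
opening: 0.549
```

```bash
python3 - <<'E'
from h import *
st()
s=avg('scene',2);t=avg('top',2);st()
crop(s,160,110,320,230,5,'s15.png');crop(t,300,180,380,300,5,'t15.png')
crop(t,190,200,330,300,5,'t15b.png')
E
```

```text
t 13.9 p [ 458.9 -246.3  107.4] yaw 1.455 xax [-0.003  0.001 -1.   ] F [0.4 1.2 0.1] op 0.549 q [-0.62  0.17 -0.38  1.02 -0.   -0.5 ]
t 14.1 p [ 461.5 -243.2  110.2] yaw 1.462 xax [ 0.001  0.    -1.   ] F [-0.4  0.2  0.2] op 0.552 q [-0.61  0.17 -0.38  1.02  0.   -0.5 ]
```

View pics/s15.png

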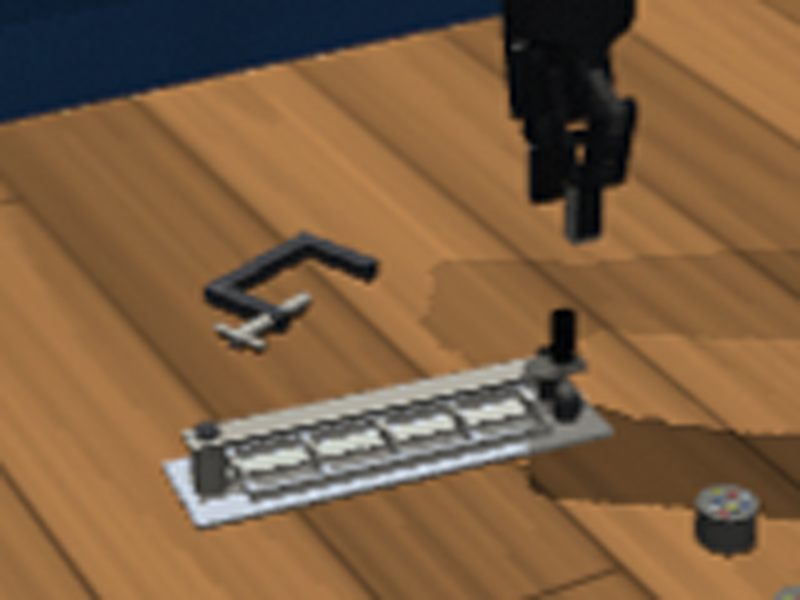

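View pics/t15.png

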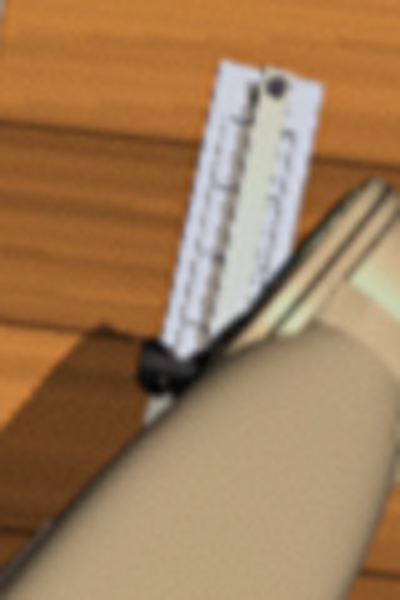

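```bash
python3 - <<'E'
from h import *
from scipy.optimize import fsolve
s=get_image('scene')
def solve(p,yaw,along,uv):
    R=Rdown(yaw)
    f=lambda v: proj(s,np.array(p)+along*R[:,1]+v[0]*R[:,2]+[0,0,v[1]])-uv
    return fsolve(f,[0,30])
print(solve((461.5,-243.2,110.2),1.46,23,(276.4,157.6)))
print(solve((461.5,-243.2,110.2),1.46,-23,(269.2,150)))
print('knob',onz(s,160+563/5-.4,110+313/5-.4,72))
E
```

```text
[-1.45145753 23.53144711]
[ 0.69917783 26.43002453]
knob [ 460.37249326 -244.78311309   72.        ]
```

Call:
servo_tool(
  rows=[0.55,3,0,0,0,0,0,0.55,3,0,0,0,0,0,0.55,1.5,0,0,0,0,0,0.55,1,0,0,0,0,0,0.4,0,0,0,0,0,0,0.3,0,0,0,0,0,0,0.25,0,0,0,0,0,0],
)

```text
time_s: 14.85
eef_pos: [462.3, -244.2, 26.0]
orientation: [[0.002, 0.109, 0.994], [-0.001, 0.994, -0.109], [-1.0, -0.001, 0.002]]
ft_force: [0.5, 0.2, -0.1]
opening: 0.25
```

```bash
python3 - <<'E'
from h import *
st()
s=avg('scene',2);st()
crop(s,200,110,320,220,6,'s16.png')
E
```

```text
t 14.85 p [ 462.3 -244.2   26. ] yaw 1.462 xax [ 0.002 -0.001 -1.   ] F [ 0.5  0.2 -0.1] op 0.25 q [-0.61  0.26 -0.47  0.84  0.   -0.5 ]
t 14.95 p [ 462.1 -244.2   25.8] yaw 1.461 xax [ 0.002 -0.001 -1.   ] F [-0.7 -0.2 -0.5] op 0.25 q [-0.61  0.26 -0.47  0.84 -0.   -0.5 ]
```

View pics/s16.png

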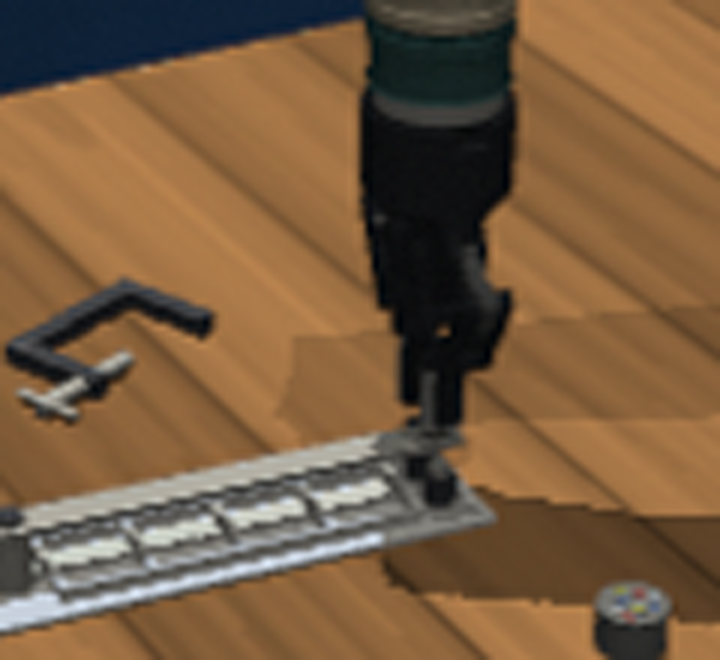

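Call:
servo_tool(
  rows=[0.25,0,1.34,0.04,0.061,0,0,0.25,0,1.34,0.04,0.061,0,0,0.25,0,2.68,0.16,0.122,0,0,0.25,0,2.68,0.16,0.122,0,0,0.25,0,0,0,0,0,0],
)

```text
time_s: 15.45
eef_pos: [485.3, -165.0, 25.4]
orientation: [[0.002, 0.457, 0.89], [0.001, 0.89, -0.457], [-1.0, 0.001, 0.001]]
ft_force: [0.6, 0.2, 0.5]
opening: 0.25
```

```bash
python3 - <<'E'
from h import *
st()
s=avg('scene',1);crop(s,180,110,320,220,5,'s17.png')
p=np.array(state()['eef_pos']);print(np.hypot(*(p[:2]-[680.4,-271])))
E
```

```text
t 15.45 p [ 485.3 -165.    25.4] yaw 1.097 xax [ 0.002  0.001 -1.   ] F [0.6 0.2 0.5] op 0.25 q [-0.45  0.25 -0.49  0.83  0.    0.02]
221.8479707161691
```

View pics/s17.png

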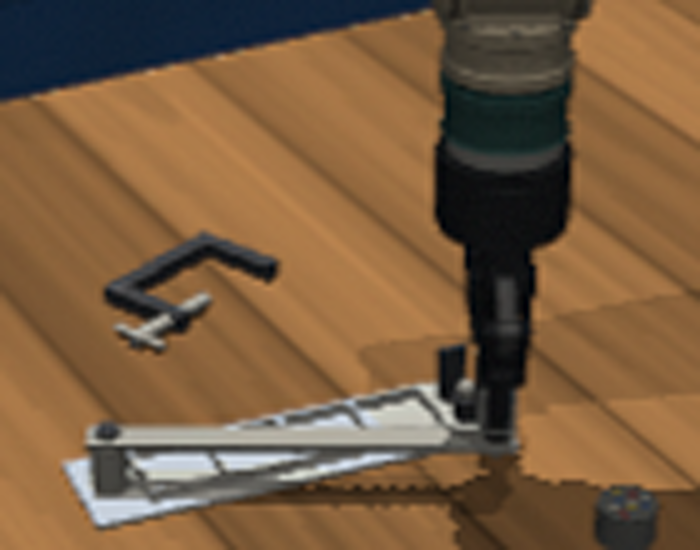

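Call:
servo_tool(
  rows=[0.25,0,2.68,0.16,0.122,0,0,0.25,0,2.68,0.16,0.122,0,0,0.25,0,2.68,0.16,0.122,0,0,0.25,0,2.68,0.16,0.122,0,0,0.25,0,2.68,0.16,0.122,0,0,0.25,0,2.68,0.16,0.122,0,0,0.25,0,2.68,0.16,0.122,0,0,0.25,0,0.8,0,0.03,0,0],
)

```text
time_s: 16.3
eef_pos: [638.3, -52.3, 25.4]
orientation: [[0.004, 0.978, 0.208], [-0.001, 0.208, -0.978], [-1.0, 0.003, 0.002]]
ft_force: [0.5, -0.3, 0.1]
opening: 0.248
```

Call:
servo_tool(
  rows=[0.35,0,-0.3,0,0,0,0,0.55,0,0,0,0,0,0,0.55,-4,0,0,0,0,0,0.55,-4,0,0,0,0,0,1,-4,0,-4,0.1,0,0,1,0,0,-4,0,0,0,1,0,0,-4,0,0,0,1,0,0,-4,0,0,0],
)

```text
time_s: 17.1
eef_pos: [610.1, 101.6, 140.7]
orientation: [[0.0, 0.994, 0.11], [-0.0, 0.11, -0.994], [-1.0, 0.0, 0.0]]
ft_force: [0.6, -0.6, 0.2]
opening: 1.002
```

```bash
python3 - <<'E'
from h import *
st()
s=avg('scene',1);t=get_image('top');st()
crop(s,120,110,420,280,2.6,'s18.png');crop(t,190,130,430,290,3,'t18.png')
E
```

```text
t 17.1 p [610.1 101.6 140.7] yaw 0.11 xax [ 0. -0. -1.] F [ 0.6 -0.6  0.2] op 1.002 q [ 0.06  0.31 -0.13  1.13 -0.    1.52]
t 17.2 p [609.1 104.6 140.1] yaw 0.116 xax [-0.001  0.001 -1.   ] F [-1.  -0.7  0.3] op 1.0 q [ 0.06  0.31 -0.13  1.13  0.    1.52]
```

View pics/s18.png

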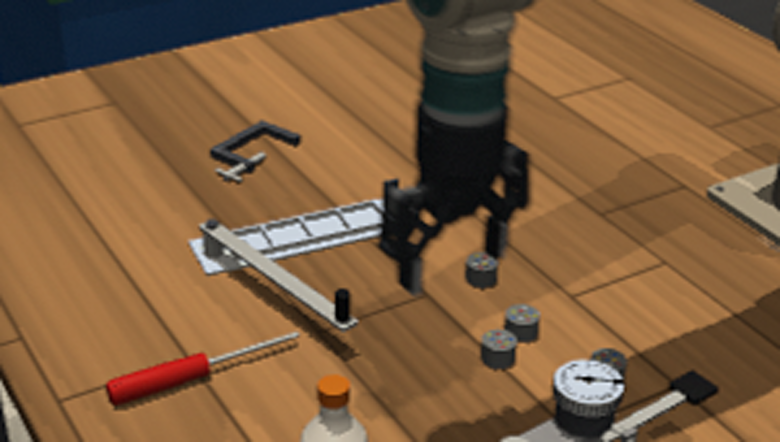

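View pics/t18.png

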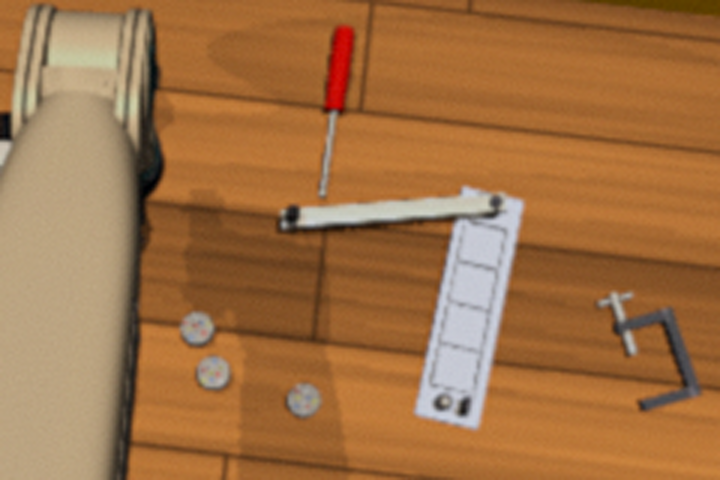

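```bash
cat > look.py <<'E'
from h import *
import sys
np.set_printoptions(precision=1,suppress=True)
def blanks(im,zz=24):
    hsv=cv2.cvtColor(im['color'],cv2.COLOR_RGB2HSV);a=im['color'].astype(int)
    out=[]
    m=((hsv[...,1]<90)&(hsv[...,2]>100)).astype(np.uint8)
    m=cv2.morphologyEx(m,cv2.MORPH_CLOSE,np.ones((3,3),np.uint8))
    n,l,st_,c=cv2.connectedComponentsWithStats(m)
    for i in range(1,n):
        p=onz(im,*c[i],zz)
        if 50<st_[i,4]<220 and max(st_[i,2:4])<20 and 300<p[0]<650 and -200<p[1]<220: out.append((c[i],st_[i,4],p[:2]))
    return out
if __name__=='__main__':
    st()
    for n in ('top','scene'):
        im=get_image(n)
        for b in blanks(im): print(n,*b)
E
python3 look.py; python3 - <<'E'
from h import *
np.set_printoptions(precision=1,suppress=True)
t=get_image('top');s=get_image('scene')
a=rect(t,(569,-258.5),4,140,2);b=rect(s,(569,-258.5),4,140,2)
cv2.imwrite('pics/tray.png',np.hstack([a[:,180:380],b[:,180:380]])[:,:,::-1])
E
```

```text
t 17.2 p [609.1 104.6 140.1] yaw 0.116 xax [-0.  0. -1.] F [-1.  -0.7  0.3] op 1.0 q [ 0.1  0.3 -0.1  1.1  0.   1.5]
top [255.4 239. ] 96 [504.6  36.7]
top [260.8 254. ] 95 [458.4  13.2]
top [290.9 263.1] 95 [440.5 -86.7]
scene [304.6 209.9] 51 [445.7 -87.9]
scene [320.6 230.4] 81 [462.9  14.1]
scene [311.5 240.3] 84 [509.1  37.8]
```

View pics/tray.png

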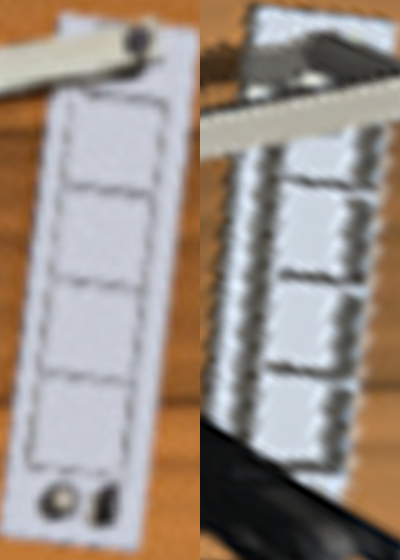

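```bash
python3 - <<'E'
from h import *
st()
plan([(446.5,-87.7,60,1.458,.7)],turn=.14)
E
```

```text
t 17.4 p [610.8 100.2 139.9] yaw 0.11 xax [-0.    -0.001 -1.   ] F [ 0.2 -0.7 -0.4] op 1.001 q [ 0.06  0.31 -0.13  1.13 -0.    1.52]
[0.7,0.8,-1.84,1.69,-0.135,0,0,  0.7,0.8,-2.05,1.42,-0.135,0,0,  0.7,0.8,-2.22,1.14,-0.135,0,0,  0.7,0.8,-2.36,0.83,-0.135,0,0,  0.7,0.8,-2.44,0.5,-0.135,0,0,  0.7,0.8,-2.49,0.17,-0.135,0,0,  0.7,0.8,-2.49,-0.17,-0.135,0,0,  0.7,0.8,-2.45,-0.5,-0.135,0,0]
[0.7,0.8,-2.36,-0.82,-0.135,0,0,  0.7,0.8,-2.22,-1.13,-0.135,0,0]
```

Call:
servo_tool(
  rows=[0.7,0.8,-1.84,1.69,-0.135,0,0,0.7,0.8,-2.05,1.42,-0.135,0,0,0.7,0.8,-2.22,1.14,-0.135,0,0,0.7,0.8,-2.36,0.83,-0.135,0,0,0.7,0.8,-2.44,0.5,-0.135,0,0,0.7,0.8,-2.49,0.17,-0.135,0,0,0.7,0.8,-2.49,-0.17,-0.135,0,0,0.7,0.8,-2.45,-0.5,-0.135,0,0],
)

```text
time_s: 18.2
eef_pos: [479.0, -51.3, 75.8]
orientation: [[0.0, 0.367, 0.93], [-0.0, 0.93, -0.367], [-1.0, -0.0, 0.0]]
ft_force: [-0.0, -0.1, -0.2]
opening: 0.697
```

Call:
servo_tool(
  rows=[0.7,0.8,-2.36,-0.82,-0.135,0,0,0.7,0.8,-2.22,-1.13,-0.135,0,0,0.7,0,0,0,0,0,0,0.7,0,0,0,0,0,0],
)

```text
time_s: 18.6
eef_pos: [446.9, -88.0, 60.0]
orientation: [[0.0, 0.114, 0.993], [0.0, 0.993, -0.114], [-1.0, 0.0, 0.0]]
ft_force: [0.0, -0.8, -0.6]
opening: 0.7
```

```bash
python3 look.py; python3 - <<'E'
from h import *
s=get_image('scene');st();crop(s,260,140,360,250,6,'s19.png')
E
```

```text
t 18.6 p [446.9 -88.   60. ] yaw 1.456 xax [ 0.  0. -1.] F [ 0.  -0.8 -0.6] op 0.7 q [-0.3  0.1 -0.6  0.9  0.  -0.2]
top [255.3 239.1] 96 [504.3  36.8]
top [259.9 253.4] 76 [459.7  16.3]
top [228.2 259.9] 97 [427.  115.4]
scene [321.1 231.2] 59 [463.6  17.5]
scene [311.5 240.3] 84 [509.1  37.8]
t 18.75 p [448.4 -87.1  60.6] yaw 1.46 xax [ 0.002 -0.    -1.   ] F [ 0.   0.4 -0.3] op 0.699 q [-0.33  0.11 -0.57  0.89  0.   -0.22]
```

View pics/s19.png

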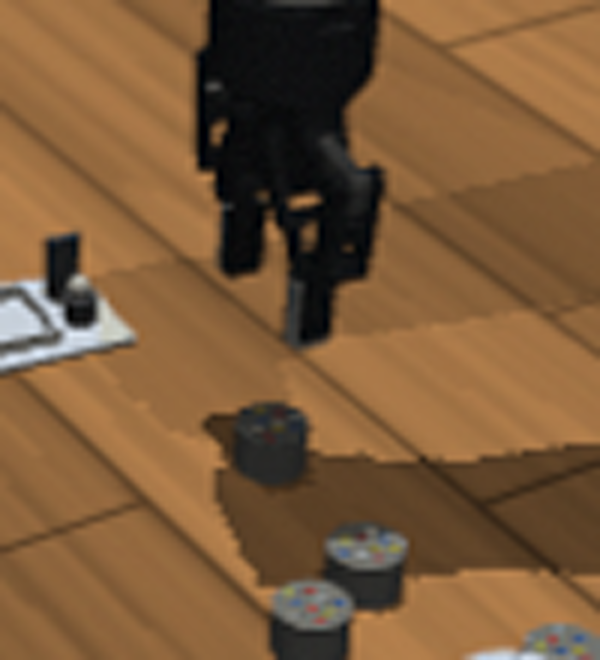

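Call:
servo_tool(
  rows=[0.7,3,0,-0.1,0,0,0,0.7,3,0,0,0,0,0,0.7,1,0,0,0,0,0,0.7,0,0,0,0,0,0,0.7,0,0,0,0,0,0],
)

```text
time_s: 19.25
eef_pos: [447.3, -86.8, -9.3]
orientation: [[0.001, 0.109, 0.994], [-0.0, 0.994, -0.109], [-1.0, -0.0, 0.001]]
ft_force: [0.4, 0.1, 0.3]
opening: 0.701
```

```bash
python3 - <<'E'
from h import *
s=get_image('scene');st();crop(s,260,140,360,250,6,'s20.png')
E
```

```text
t 19.3 p [447.9 -87.   -8.8] yaw 1.461 xax [ 0.002 -0.001 -1.   ] F [ 0.4 -0.1  0.9] op 0.7 q [-0.33  0.21 -0.63  0.72  0.   -0.22]
```

View pics/s20.png

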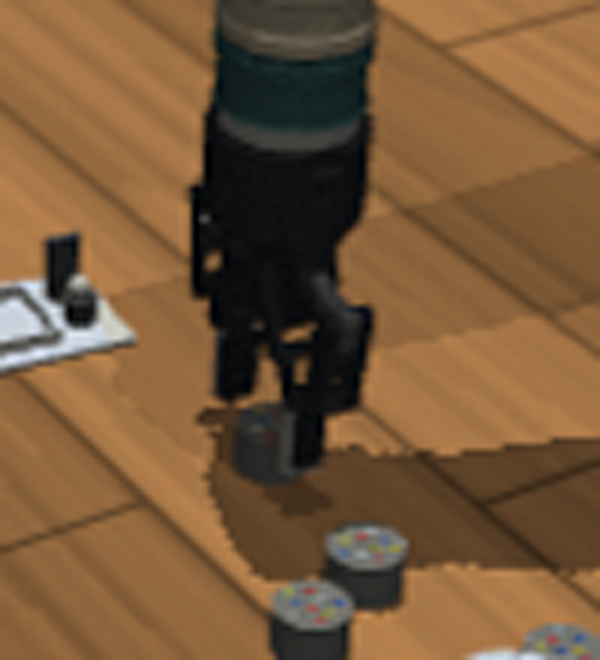

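Call:
servo_tool(
  rows=[0.7,0.6,0,0,0,0,0,0.4,0,0,0,0,0,0,0.3,0,0,0,0,0,0,0.3,0,0,0,0,0,0,0.3,0,0,0,0,0,0],
)

```text
time_s: 19.8
eef_pos: [446.8, -86.9, -15.3]
orientation: [[0.001, 0.11, 0.994], [-0.0, 0.994, -0.11], [-1.0, -0.0, 0.001]]
ft_force: [-2.1, 0.7, 5.5]
opening: 0.39
```

```bash
python3 - <<'E'
from h import *
s=get_image('scene');st();crop(s,260,140,360,250,6,'s21.png')
E
```

```text
t 19.85 p [446.8 -86.9 -15.3] yaw 1.461 xax [ 0.001 -0.    -1.   ] F [-1.4  0.6  4.3] op 0.391 q [-0.33  0.22 -0.64  0.71  0.   -0.22]
```

View pics/s21.png

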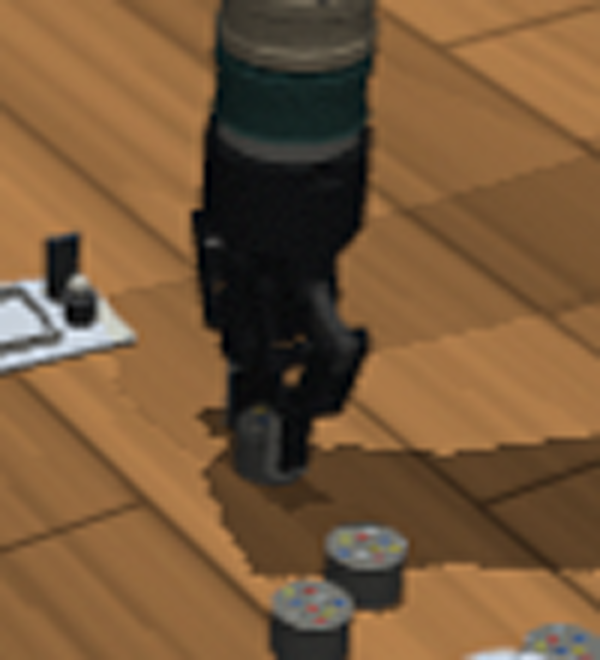

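```bash
python3 - <<'E'
from h import *
s=get_image('scene')
for z in (0,5,10,15,20): print(z,proj(s,(444,-69,z)),proj(s,(444,-55,z)),proj(s,(455,-69,z)))
print(proj(s,(443,-87,0)),proj(s,(443,-87,24)))
E
```

```text
0 [308.30147291 219.94866349] [311.10445687 222.4666824 ] [305.10118938 221.0462511 ]
5 [308.41443321 218.51618014] [311.22389639 221.02910285] [305.20808592 219.61100391]
10 [308.52784863 217.07792536] [311.34382056 219.58569004] [305.31541465 218.16995403]
15 [308.64172191 215.63386421] [311.46423234 218.13640839] [305.42317818 216.72306618]
20 [308.75605585 214.18396144] [311.5851347  216.68122204] [305.53137917 215.27030483]
[305.0435445  216.66540733] [305.55341703 209.76994339]
```

Call:
servo_tool(
  rows=[0.55,0,0,0,0,0,0,0.55,0,0,0,0,0,0,0.55,-0.9,0,0,0,0,0,0.55,0,0,0,0,0,0,0.3,0,0,0,0,0,0,0.3,0,0,0,0,0,0,0.3,0,0,0,0,0,0],
)

```text
time_s: 20.6
eef_pos: [447.0, -87.0, -6.0]
orientation: [[0.001, 0.11, 0.994], [-0.0, 0.994, -0.11], [-1.0, -0.0, 0.001]]
ft_force: [-2.7, 1.0, 8.1]
opening: 0.378
```

```bash
python3 - <<'E'
from h import *
s=get_image('scene');st();crop(s,260,140,360,250,6,'s22.png')
E
```

```text
t 20.65 p [447.  -86.9  -6. ] yaw 1.461 xax [ 0.001 -0.    -1.   ] F [-0.9  1.3  8.8] op 0.377 q [-0.33  0.2  -0.63  0.73  0.   -0.22]
```

View pics/s22.png

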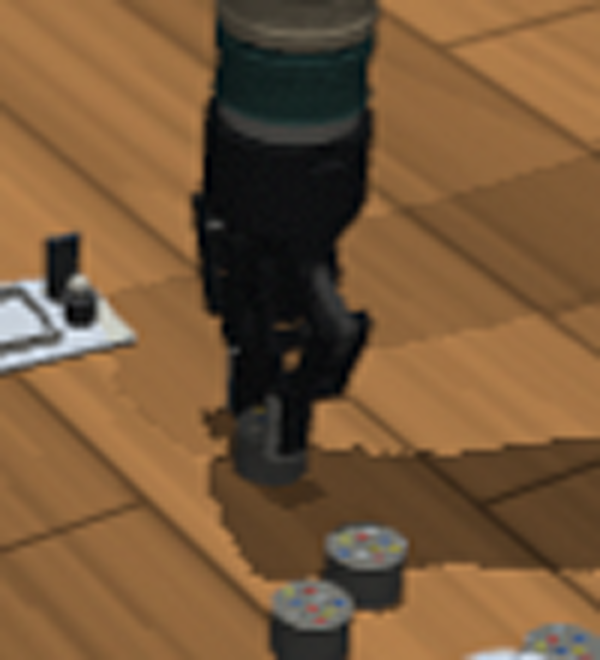

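```bash
python3 - <<'E'
from h import *
plan([(447,-87,80,1.461,.3),(642.7,-266,80,1.461,.3),(642.7,-266,12,1.461,.3)],step=40)
E
```

```text
[0.3,-2.87,-0,-0,-0,0,0,  0.3,-2.87,-0,-0,-0,0,0,  0.3,-2.87,-0,-0,-0,0,0,  0.3,0,-2.24,3.06,-0,0,0,  0.3,0,-2.24,3.06,-0,0,0,  0.3,0,-2.24,3.06,-0,0,0,  0.3,0,-2.24,3.06,-0,0,0,  0.3,0,-2.24,3.06,-0,0,0]
[0.3,0,-2.24,3.06,-0,0,0,  0.3,0,-2.24,3.06,-0,0,0,  0.3,3.4,0,0,-0,0,0,  0.3,3.4,0,0,-0,0,0]
```

Call:
servo_tool(
  rows=[0.3,-2.87,0,0,0,0,0,0.3,-2.87,0,0,0,0,0,0.3,-2.87,0,0,0,0,0,0.3,0,-2.24,3.06,0,0,0,0.3,0,-2.24,3.06,0,0,0,0.3,0,-2.24,3.06,0,0,0,0.3,0,-2.24,3.06,0,0,0,0.3,0,-2.24,3.06,0,0,0],
)

```text
time_s: 21.45
eef_pos: [586.9, -215.8, 78.7]
orientation: [[-0.001, 0.11, 0.994], [0.0, 0.994, -0.11], [-1.0, 0.0, -0.001]]
ft_force: [-0.0, 0.2, -0.1]
opening: 0.376
```

Call:
servo_tool(
  rows=[0.3,0,-2.24,3.06,0,0,0,0.3,0,-2.24,3.06,0,0,0,0.3,0,0,0,0,0,0,0.3,0,0,0,0,0,0],
)

```text
time_s: 21.85
eef_pos: [641.9, -266.3, 78.2]
orientation: [[-0.001, 0.11, 0.994], [0.001, 0.994, -0.11], [-1.0, 0.001, -0.001]]
ft_force: [-0.2, 1.0, -0.7]
opening: 0.374
```

```bash
python3 - <<'E'
from h import *
s=get_image('scene');t=get_image('top');st();crop(s,170,110,330,230,5,'s23.png');crop(t,280,150,400,290,4,'t23.png')
plan([(642.7,-266,12,1.461,.3)],step=40)
E
python3 look.py
```

```text
t 21.95 p [ 640.8 -265.1   78.4] yaw 1.461 xax [-0.002  0.001 -1.   ] F [-0.8  0.7 -1.1] op 0.375 q [-0.49  0.48 -0.01  1.08  0.   -0.38]
[0.3,3.32,-0.04,0.1,0,0,0,  0.3,3.32,-0.04,0.1,0,0,0]
t 21.95 p [ 640.8 -265.1   78.4] yaw 1.461 xax [-0.  0. -1.] F [-0.8  0.7 -1.1] op 0.375 q [-0.5  0.5 -0.   1.1  0.  -0.4]
top [255.3 239.1] 95 [504.5  36.9]
top [260.7 254. ] 94 [458.3  13.4]
top [228.1 259.9] 96 [427.1 115.6]
scene [320.7 230.3] 80 [462.5  13.9]
scene [311.5 240.3] 84 [509.1  37.8]
```

View pics/s23.png

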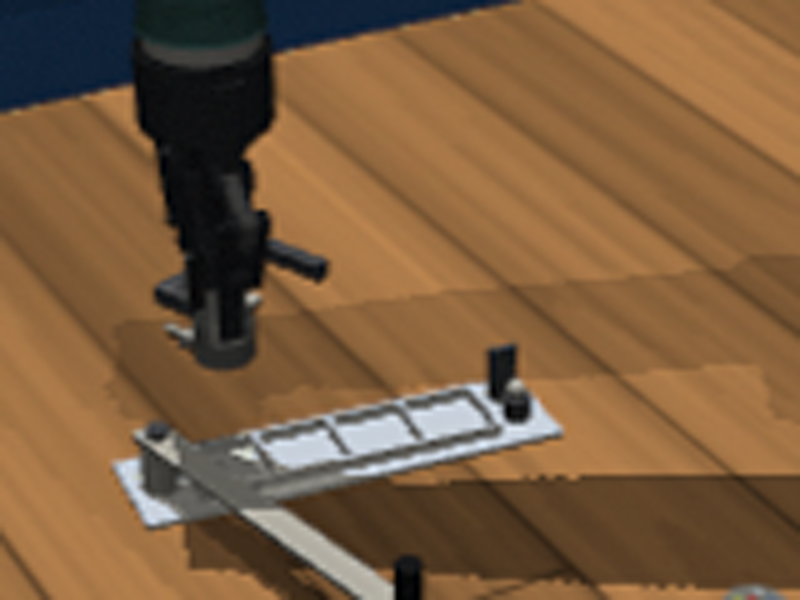

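View pics/t23.png

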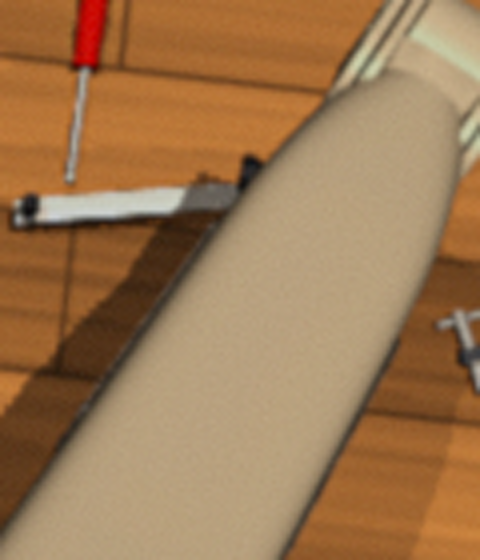

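Call:
servo_tool(
  rows=[0.3,2.4,-0.04,0.1,0,0,0,0.3,2.4,-0.04,0.1,0,0,0,0.3,1.8,0,0,0,0,0,0.3,0.6,0,0,0,0,0,0.3,0.2,0,0,0,0,0,0.3,0,0,0,0,0,0],
)

```text
time_s: 22.65
eef_pos: [644.2, -267.0, 5.9]
orientation: [[0.001, 0.109, 0.994], [-0.0, 0.994, -0.109], [-1.0, -0.0, 0.001]]
ft_force: [-0.3, -0.4, -0.2]
opening: 0.387
```

```bash
python3 - <<'E'
from h import *
st()
E
```

```text
t 22.65 p [ 644.2 -267.     5.9] yaw 1.461 xax [ 0.001 -0.    -1.   ] F [-0.3 -0.4 -0.2] op 0.387 q [-0.49  0.55 -0.07  0.95  0.   -0.38]
```

Call:
servo_tool(
  rows=[0.3,0.3,0.1,-0.15,0,0,0,0.3,0.2,0,0,0,0,0,0.3,0,0,0,0,0,0],
)

```text
time_s: 22.95
eef_pos: [642.7, -266.0, 0.4]
orientation: [[0.0, 0.11, 0.994], [-0.0, 0.994, -0.11], [-1.0, -0.0, 0.0]]
ft_force: [0.3, -0.2, -1.1]
opening: 0.374
```

```bash
python3 - <<'E'
from h import *
st()
s=get_image('scene');crop(s,170,110,330,230,5,'s24.png')
E
```

```text
t 22.95 p [ 6.427e+02 -2.660e+02  4.000e-01] yaw 1.461 xax [ 0. -0. -1.] F [ 0.3 -0.2 -1.1] op 0.374 q [-0.49  0.55 -0.08  0.94  0.   -0.38]
```

View pics/s24.png

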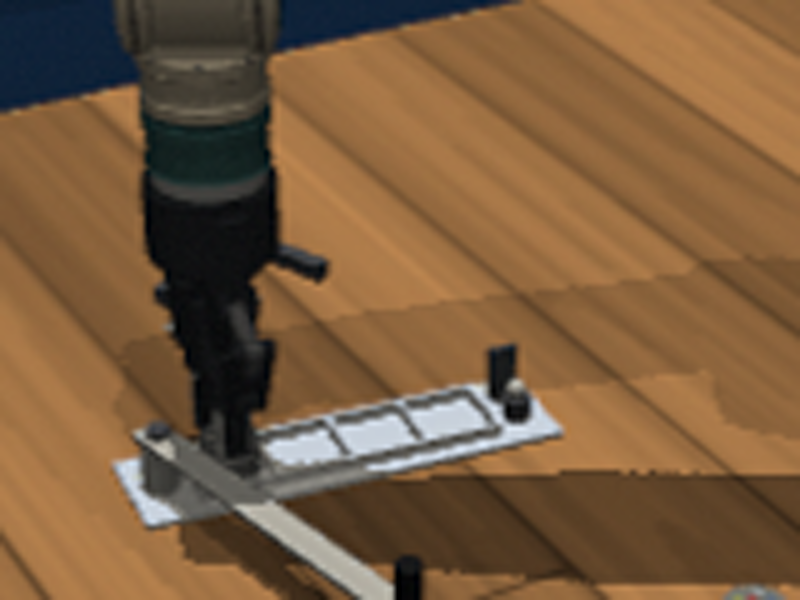

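Call:
servo_tool(
  rows=[0.3,0.15,0,0,0,0,0,0.45,0,0,0,0,0,0,0.5,0,0,0,0,0,0,0.55,0,0,0,0,0,0,0.55,-2,0,0,0,0,0,0.55,-4,0,0,0,0,0,0.55,-3,0,0,0,0,0,0.7,0,4,-3,0,0,0],
)

```text
time_s: 23.8
eef_pos: [625.7, -229.6, 95.9]
orientation: [[0.017, 0.114, 0.993], [-0.009, 0.993, -0.114], [-1.0, -0.007, 0.018]]
ft_force: [1.5, 0.8, 0.9]
opening: 0.689
```

Call:
servo_tool(
  rows=[0.7,0,4,-3,0,0,0,0.7,0,4,-3,0,0,0,0.7,0,4,-3,0,0,0,0.7,0,4,-2,0,0,0,0.7,0,4,-2,0,0,0,0.7,0,0,0,0,0,0],
)

```text
time_s: 24.4
eef_pos: [506.4, -5.6, 88.3]
orientation: [[-0.003, 0.104, 0.995], [0.002, 0.995, -0.104], [-1.0, 0.002, -0.003]]
ft_force: [0.7, -0.2, 0.6]
opening: 0.704
```

```bash
python3 look.py; python3 - <<'E'
from h import *
st()
s=get_image('scene');t=get_image('top');crop(s,170,130,330,250,5,'s25.png');crop(t,190,150,400,290,3.5,'t25.png')
E
```

```text
t 24.4 p [506.4  -5.6  88.3] yaw 1.466 xax [-0.  0. -1.] F [ 0.7 -0.2  0.6] op 0.704 q [-0.1  0.2 -0.4  1.   0.  -0. ]
t 24.5 p [509.8  -9.1  88.9] yaw 1.463 xax [ 0.001 -0.001 -1.   ] F [ 0.5 -0.1 -0.1] op 0.701 q [-0.14  0.17 -0.43  0.97 -0.   -0.04]
```

View pics/s25.png

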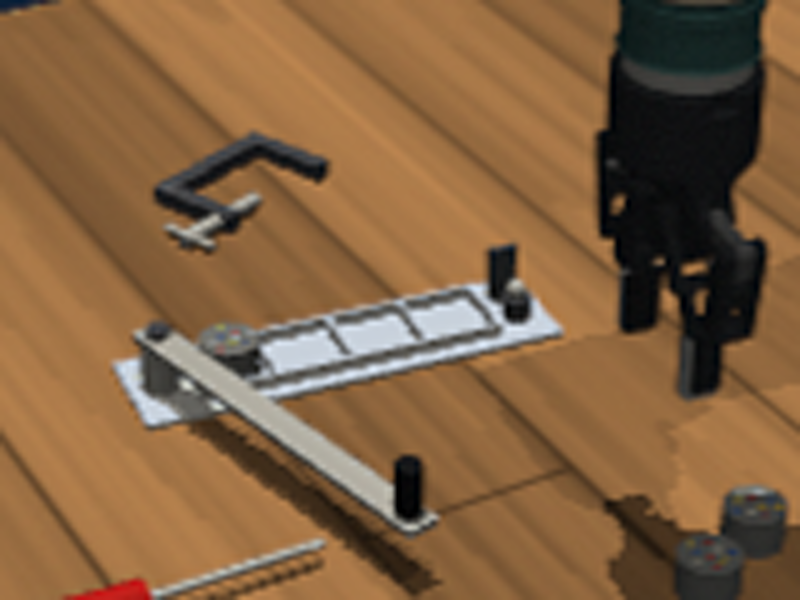

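View pics/t25.png

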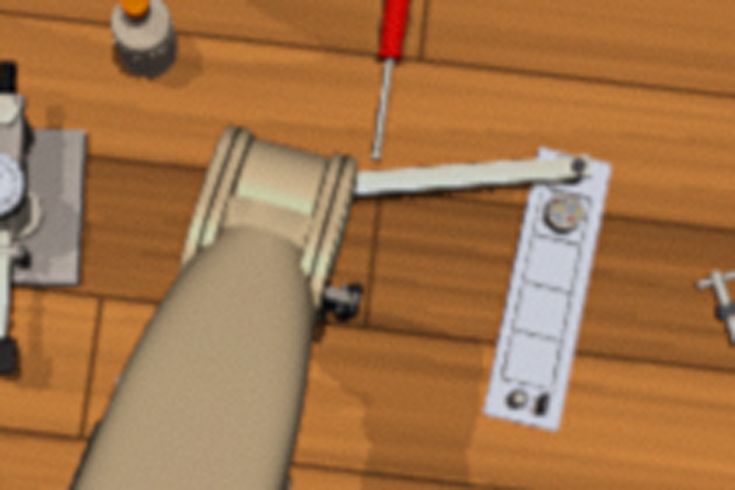

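```bash
python3 - <<'E'
from h import *
st();plan([(510.8,37.5,60,1.461,.65),(510.8,37.5,4,1.461,.65)],step=40)
E
```

```text
t 24.6 p [510.9 -10.6  89. ] yaw 1.461 xax [ 0.001 -0.001 -1.   ] F [-0.1 -0.9  0.1] op 0.703 q [-0.15  0.17 -0.43  0.97 -0.   -0.04]
[0.65,1.45,2.39,-0.27,-0,0,0,  0.65,1.45,2.39,-0.27,-0,0,0,  0.65,2.8,0,0,-0,0,0,  0.65,2.8,0,0,-0,0,0]
```

Call:
servo_tool(
  rows=[0.65,1.45,2.39,-0.27,0,0,0,0.65,1.45,2.39,-0.27,0,0,0,0.65,2.8,0,0,0,0,0,0.65,0,0,0,0,0,0,0.65,0,0,0,0,0,0],
)

```text
time_s: 25.1
eef_pos: [509.8, 37.2, 31.4]
orientation: [[-0.001, 0.111, 0.994], [-0.0, 0.994, -0.111], [-1.0, -0.0, -0.001]]
ft_force: [0.6, 0.3, -0.1]
opening: 0.648
```

```bash
python3 - <<'E'
from h import *
st()
s=get_image('scene');crop(s,270,170,370,280,5,'s26.png')
plan([(510.8,37.5,-6,1.461,.65)],step=20)
E
```

```text
t 25.1 p [509.8  37.2  31.4] yaw 1.459 xax [-0.001 -0.    -1.   ] F [ 0.6  0.3 -0.1] op 0.648 q [-0.05  0.24 -0.48  0.85 -0.    0.06]
[0.65,1.91,0.01,-0,-0.001,0,0,  0.65,1.91,0.01,-0,-0.001,0,0]
```

View pics/s26.png

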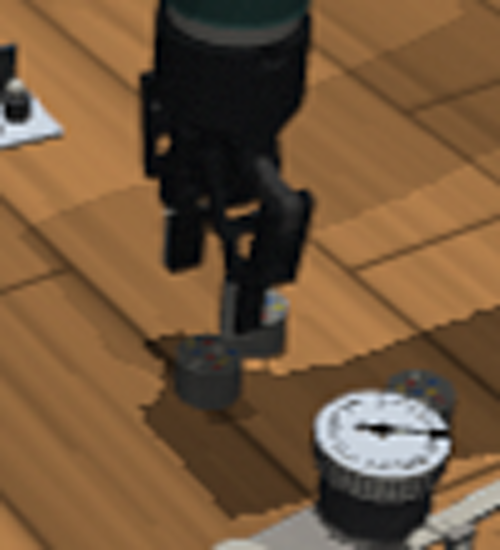

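Blank A is below between the fingers, with B behind it. I'll go down and grip.

Call:
servo_tool(
  rows=[0.65,1.9,0,0,0,0,0,0.65,1.9,0,0,0,0,0,0.65,0,0,0,0,0,0,0.3,0,0,0,0,0,0,0.3,0,0,0,0,0,0,0.3,0,0,0,0,0,0,0.3,0,0,0,0,0,0],
)

```text
time_s: 25.85
eef_pos: [511.4, 37.8, -4.4]
orientation: [[0.003, 0.11, 0.994], [-0.001, 0.994, -0.11], [-1.0, -0.001, 0.003]]
ft_force: [-1.6, -0.7, 6.4]
opening: 0.367
```

```bash
python3 - <<'E'
from h import *
st()
s=get_image('scene');crop(s,270,170,370,280,5,'s27.png')
p=state()['eef_pos'];plan([(p[0],p[1],80,1.461,.3),(596,-260.7,80,1.461,.3)],step=40)
E
```

```text
t 25.85 p [511.4  37.8  -4.4] yaw 1.461 xax [ 0.003 -0.001 -1.   ] F [-1.6 -0.7  6.4] op 0.367 q [-0.05  0.29 -0.51  0.77 -0.    0.06]
[0.3,-2.81,0,0,-0,0,0,  0.3,-2.81,0,0,-0,0,0,  0.3,-2.81,0,0,-0,0,0,  0.3,0,-3.59,1.46,-0,0,0,  0.3,0,-3.59,1.46,-0,0,0,  0.3,0,-3.59,1.46,-0,0,0,  0.3,0,-3.59,1.46,-0,0,0,  0.3,0,-3.59,1.46,-0,0,0]
[0.3,0,-3.59,1.46,-0,0,0,  0.3,0,-3.59,1.46,-0,0,0,  0.3,0,-3.59,1.46,-0,0,0]
```

View pics/s27.png

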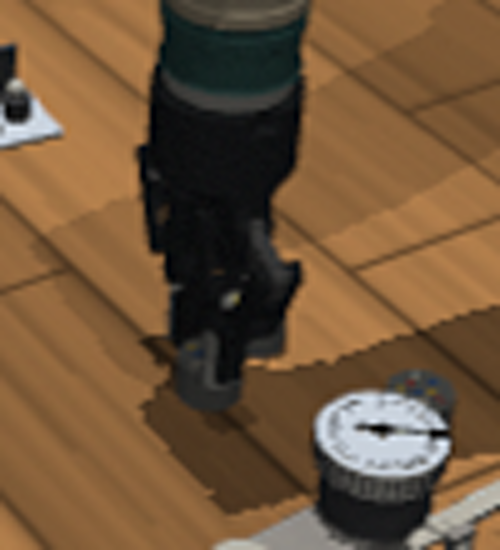

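Call:
servo_tool(
  rows=[0.3,-2.81,0,0,0,0,0,0.3,-2.81,0,0,0,0,0,0.3,-2.81,0,0,0,0,0,0.3,0,-3.59,1.46,0,0,0,0.3,0,-3.59,1.46,0,0,0,0.3,0,-3.59,1.46,0,0,0,0.3,0,-3.59,1.46,0,0,0,0.3,0,-3.59,1.46,0,0,0],
)

```text
time_s: 26.7
eef_pos: [563.5, -149.9, 79.0]
orientation: [[0.002, 0.109, 0.994], [-0.0, 0.994, -0.109], [-1.0, -0.0, 0.002]]
ft_force: [0.7, -0.5, 0.1]
opening: 0.367
```

Call:
servo_tool(
  rows=[0.3,0,-3.59,1.46,0,0,0,0.3,0,-3.59,1.46,0,0,0,0.3,0,-3.59,1.46,0,0,0,0.3,0,0,0,0,0,0,0.3,0,0,0,0,0,0,0.3,0,0,0,0,0,0],
)

```text
time_s: 27.3
eef_pos: [593.9, -259.1, 78.1]
orientation: [[-0.0, 0.109, 0.994], [0.001, 0.994, -0.109], [-1.0, 0.001, -0.001]]
ft_force: [-0.3, 0.7, -0.4]
opening: 0.373
```

```bash
python3 look.py; python3 - <<'E'
from h import *
st()
s=get_image('scene');crop(s,170,110,330,230,5,'s28.png')
plan([(596,-260.7,10,1.461,.3)],step=24)
E
```

```text
t 27.3 p [ 593.9 -259.1   78.1] yaw 1.461 xax [-0.  0. -1.] F [-0.3  0.7 -0.4] op 0.373 q [-0.5  0.4 -0.1  1.   0.  -0.4]
top [260.8 254. ] 95 [458.4  13.2]
top [228.1 259.9] 96 [427.1 115.6]
scene [320.6 230.4] 79 [462.7  14. ]
t 27.4 p [ 593.9 -258.6   78. ] yaw 1.462 xax [-0.001  0.001 -1.   ] F [ 0.   0.3 -0.5] op 0.369 q [-0.51  0.4  -0.13  1.04  0.   -0.4 ]
[0.3,2.27,-0.06,0.07,0,0,0,  0.3,2.27,-0.06,0.07,0,0,0,  0.3,2.27,-0.06,0.07,0,0,0]
```

View pics/s28.png

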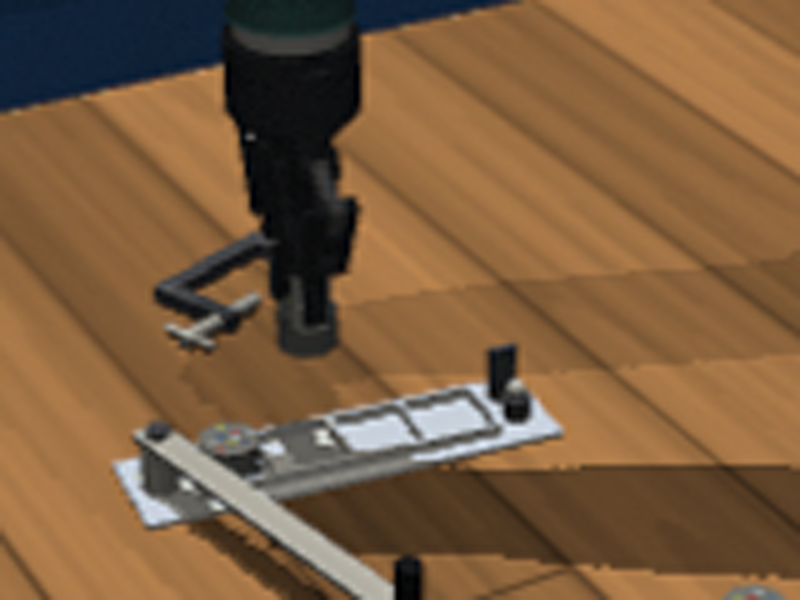

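Call:
servo_tool(
  rows=[0.3,2.27,-0.06,0.07,0,0,0,0.3,2.27,-0.06,0.07,0,0,0,0.3,2.27,-0.06,0.05,0,0,0,0.3,0,0,0,0,0,0,0.3,0,0,0,0,0,0],
)

```text
time_s: 27.95
eef_pos: [595.6, -261.1, 9.8]
orientation: [[-0.001, 0.109, 0.994], [0.001, 0.994, -0.109], [-1.0, 0.001, -0.001]]
ft_force: [0.6, 0.0, 0.5]
opening: 0.368
```

```bash
python3 - <<'E'
from h import *
st()
plan([(596,-260.7,1,1.461,.3)],step=5)
E
```

```text
t 27.95 p [ 595.6 -261.1    9.8] yaw 1.462 xax [-0.001  0.001 -1.   ] F [0.6 0.  0.5] op 0.368 q [-0.51  0.48 -0.18  0.91  0.   -0.4 ]
[0.3,0.44,0.02,0.02,0,0,0,  0.3,0.44,0.02,0.02,0,0,0]
```

Call:
servo_tool(
  rows=[0.3,0.44,0.02,0.04,0,0,0,0.3,0.54,0.02,0,0,0,0,0.3,0,0,0,0,0,0],
)

```text
time_s: 28.25
eef_pos: [596.4, -261.5, 0.1]
orientation: [[-0.0, 0.11, 0.994], [0.0, 0.994, -0.11], [-1.0, 0.0, -0.0]]
ft_force: [-0.2, -0.1, -0.5]
opening: 0.368
```

Call:
servo_tool(
  rows=[0.45,0,0,0,0,0,0,0.5,0,0,0,0,0,0,0.55,0,0,0,0,0,0,0.55,-2,0,0,0,0,0,0.55,-4,0,0,0,0,0,0.65,-2,0,0,0,0,0,0.65,0,4,-2,0,0,0,0.65,0,4,-2,0,0,0],
)

```text
time_s: 29.05
eef_pos: [567.0, -178.5, 81.8]
orientation: [[0.004, 0.112, 0.994], [-0.001, 0.994, -0.112], [-1.0, -0.001, 0.004]]
ft_force: [0.1, 0.9, -0.5]
opening: 0.649
```

Call:
servo_tool(
  rows=[0.65,0,4,-2,0,0,0,0.65,0,4,-2,0,0,0,0.65,0,4,-2,0,0,0,0.65,0,4,-2,0,0,0,0.65,0,0,0,0,0,0,0.65,0,0,0,0,0,0],
)

```text
time_s: 29.65
eef_pos: [503.5, -9.2, 80.3]
orientation: [[0.001, 0.107, 0.994], [-0.001, 0.994, -0.107], [-1.0, -0.0, 0.001]]
ft_force: [0.2, 0.0, 0.4]
opening: 0.652
```

```bash
python3 look.py; python3 - <<'E'
from h import *
st()
s=get_image('scene');t=get_image('top');crop(s,170,130,330,250,5,'s29.png');crop(t,190,150,400,290,3.5,'t29.png')
plan([(464.6,13.9,40,1.461,.65)],step=40)
E
```

```text
t 29.65 p [503.5  -9.2  80.3] yaw 1.463 xax [ 0. -0. -1.] F [0.2 0.  0.4] op 0.652 q [-0.1  0.2 -0.5  0.9 -0.  -0. ]
t 29.75 p [504.6 -10.7  80.5] yaw 1.461 xax [ 0.002 -0.001 -1.   ] F [ 0.4 -0.   0.1] op 0.648 q [-0.15  0.17 -0.45  0.95 -0.   -0.04]
[0.65,2.02,1.02,-2.12,-0.001,0,0,  0.65,2.02,1.02,-2.12,-0.001,0,0]
```

View pics/s29.png

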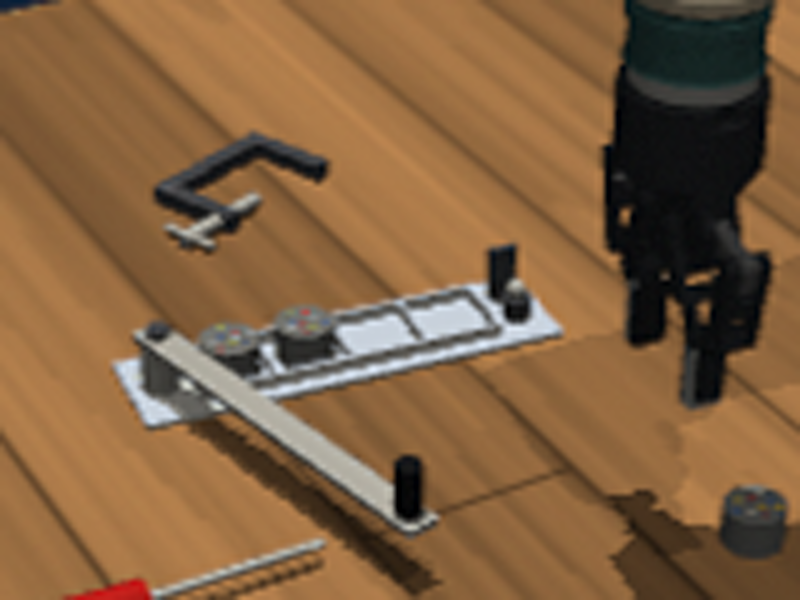

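View pics/t29.png

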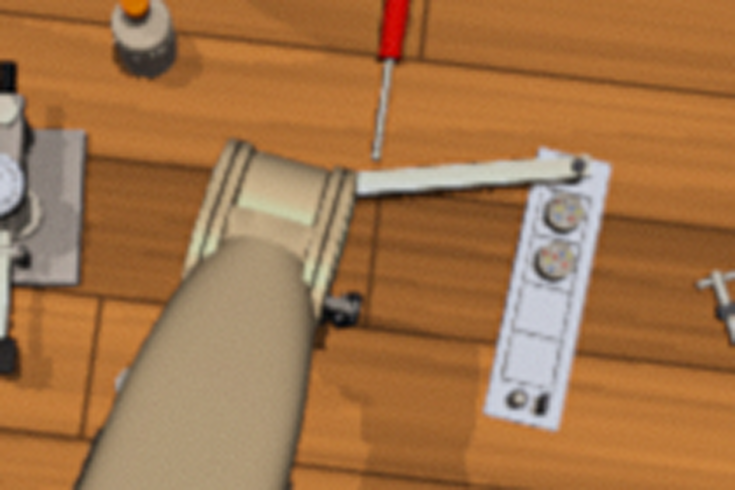

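Call:
servo_tool(
  rows=[0.65,2.02,1.02,-2.12,0,0,0,0.65,2.02,1.02,-2.12,0,0,0,0.65,0,0,0,0,0,0,0.65,0,0,0,0,0,0],
)

```text
time_s: 30.25
eef_pos: [463.5, 14.3, 39.2]
orientation: [[-0.001, 0.111, 0.994], [-0.0, 0.994, -0.111], [-1.0, -0.0, -0.001]]
ft_force: [0.0, 0.5, 0.5]
opening: 0.651
```

```bash
python3 - <<'E'
from h import *
s=get_image('scene');crop(s,270,170,370,280,5,'s30.png')
st()
plan([(464.6,13.9,-5,1.461,.65)],step=24)
E
```

```text
t 30.3 p [465.1  14.1  40.1] yaw 1.46 xax [ 0.002 -0.    -1.   ] F [ 0.2 -0.6 -0.2] op 0.649 q [-0.11  0.15 -0.57  0.85 -0.    0.  ]
[0.65,2.25,-0.01,-0.02,-0.001,0,0,  0.65,2.25,-0.01,-0.02,-0.001,0,0]
```

View pics/s30.png

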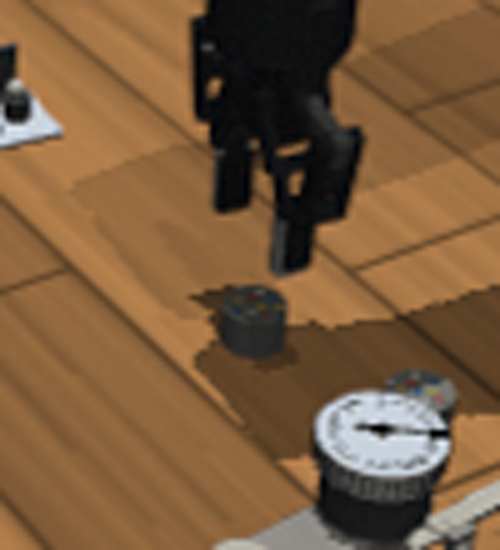

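Call:
servo_tool(
  rows=[0.65,2.25,0,0,0,0,0,0.65,2.25,0,0,0,0,0,0.65,0,0,0,0,0,0,0.3,0,0,0,0,0,0,0.3,0,0,0,0,0,0,0.3,0,0,0,0,0,0,0.3,0,0,0,0,0,0],
)

```text
time_s: 31.0
eef_pos: [465.7, 14.4, -3.6]
orientation: [[0.004, 0.11, 0.994], [-0.001, 0.994, -0.11], [-1.0, -0.001, 0.004]]
ft_force: [-1.1, -1.2, 5.3]
opening: 0.365
```

```bash
python3 - <<'E'
from h import *
s=get_image('scene');crop(s,270,170,370,280,5,'s31.png')
st()
p=state()['eef_pos'];plan([(p[0],p[1],80,1.461,.3),(549.3,-255.8,80,1.461,.3)],step=40)
E
```

```text
t 31.05 p [465.7  14.4  -3.6] yaw 1.461 xax [ 0.004 -0.001 -1.   ] F [-1.3 -1.3  6.2] op 0.367 q [-0.11  0.22 -0.61  0.74 -0.    0.  ]
[0.3,-2.79,0,0,-0,0,0,  0.3,-2.79,0,0,-0,0,0,  0.3,-2.79,0,0,-0,0,0,  0.3,0,-3.24,1.41,-0,0,0,  0.3,0,-3.24,1.41,-0,0,0,  0.3,0,-3.24,1.41,-0,0,0,  0.3,0,-3.24,1.41,-0,0,0,  0.3,0,-3.24,1.41,-0,0,0]
[0.3,0,-3.24,1.41,-0,0,0,  0.3,0,-3.24,1.41,-0,0,0,  0.3,0,-3.24,1.41,-0,0,0]
```

View pics/s31.png

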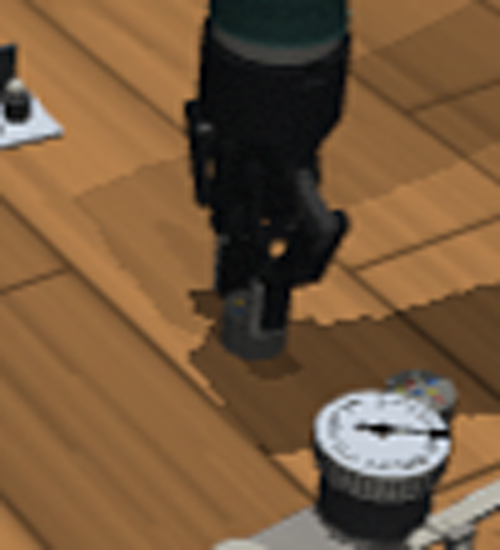

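Call:
servo_tool(
  rows=[0.3,-2.79,0,0,0,0,0,0.3,-2.79,0,0,0,0,0,0.3,-2.79,0,0,0,0,0,0.3,0,-3.24,1.41,0,0,0,0.3,0,-3.24,1.41,0,0,0,0.3,0,-3.24,1.41,0,0,0,0.3,0,-3.24,1.41,0,0,0,0.3,0,-3.24,1.41,0,0,0],
)

```text
time_s: 31.85
eef_pos: [516.7, -155.2, 79.0]
orientation: [[0.001, 0.109, 0.994], [-0.0, 0.994, -0.109], [-1.0, -0.0, 0.001]]
ft_force: [0.4, 0.4, 0.2]
opening: 0.361
```

Call:
servo_tool(
  rows=[0.3,0,-3.24,1.41,0,0,0,0.3,0,-3.24,1.41,0,0,0,0.3,0,-3.24,1.41,0,0,0,0.3,0,0,0,0,0,0,0.3,0,0,0,0,0,0,0.3,0,0,0,0,0,0],
)

```text
time_s: 32.45
eef_pos: [546.8, -254.1, 78.3]
orientation: [[-0.001, 0.109, 0.994], [0.001, 0.994, -0.109], [-1.0, 0.001, -0.001]]
ft_force: [0.3, 0.1, -0.7]
opening: 0.363
```

```bash
python3 look.py; python3 - <<'E'
from h import *
st()
s=get_image('scene');crop(s,170,110,330,230,5,'s32.png')
plan([(550.3,-255.1,10,1.461,.3)],step=24)
E
```

```text
t 32.45 p [ 546.8 -254.1   78.3] yaw 1.461 xax [-0.  0. -1.] F [ 0.3  0.1 -0.7] op 0.363 q [-0.5  0.3 -0.2  1.   0.  -0.4]
top [228.1 259.9] 96 [427.1 115.6]
t 32.55 p [ 546.8 -253.8   78.3] yaw 1.462 xax [-0.001  0.001 -1.   ] F [ 0.3  0.8 -1.1] op 0.363 q [-0.54  0.33 -0.24  1.    0.   -0.43]
[0.3,2.28,-0.03,0.12,0,0,0,  0.3,2.28,-0.03,0.12,0,0,0,  0.3,2.28,-0.03,0.12,0,0,0]
```

View pics/s32.png

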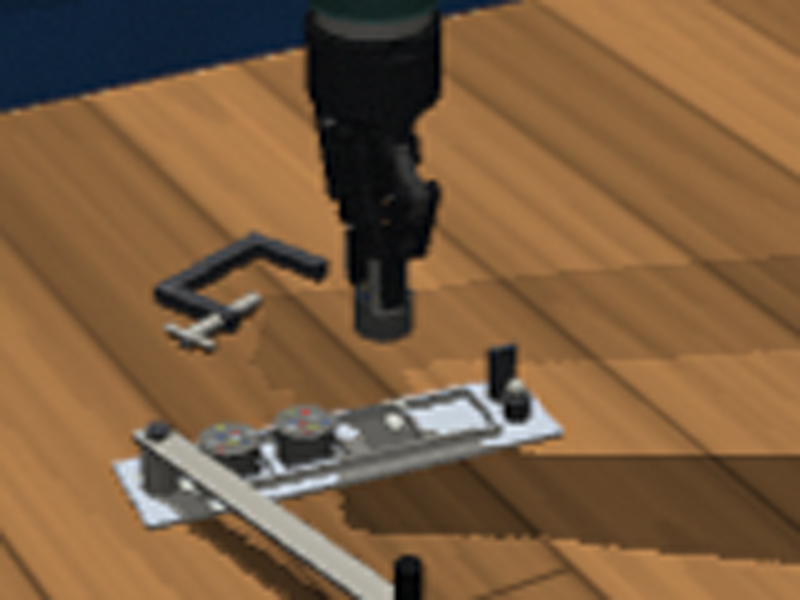

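Call:
servo_tool(
  rows=[0.3,2.28,-0.04,0.12,0,0,0,0.3,2.28,-0.04,0.12,0,0,0,0.3,2.28,-0.04,0.1,0,0,0,0.3,0,0,0,0,0,0,0.3,0,0,0,0,0,0],
)

```text
time_s: 33.1
eef_pos: [550.1, -255.7, 9.9]
orientation: [[-0.001, 0.109, 0.994], [0.001, 0.994, -0.109], [-1.0, 0.001, -0.001]]
ft_force: [-0.0, 0.6, 0.1]
opening: 0.362
```

```bash
python3 - <<'E'
from h import *
st()
plan([(550.3,-255.1,1,1.461,.3)],step=5)
E
```

```text
t 33.1 p [ 550.1 -255.7    9.9] yaw 1.462 xax [-0.001  0.001 -1.   ] F [-0.   0.6  0.1] op 0.362 q [-0.54  0.41 -0.29  0.87  0.   -0.43]
[0.3,0.44,0.03,0.01,0,0,0,  0.3,0.44,0.03,0.01,0,0,0]
```

Now release it and head to the last blank (427+2, 116), so TCP about (434, 116.5).

Call:
servo_tool(
  rows=[0.3,0.44,0.04,0,0,0,0,0.3,0.5,0.02,0,0,0,0,0.3,0,0,0,0,0,0,0.45,0,0,0,0,0,0,0.5,0,0,0,0,0,0,0.55,0,0,0,0,0,0,0.55,-2,0,0,0,0,0,0.55,-4,0,0,0,0,0],
)

```text
time_s: 33.9
eef_pos: [547.4, -254.1, 57.6]
orientation: [[-0.007, 0.11, 0.994], [0.004, 0.994, -0.11], [-1.0, 0.003, -0.007]]
ft_force: [0.3, -0.5, -1.2]
opening: 0.552
```

```bash
python3 - <<'E'
from h import *
st()
plan([(550,-255,80,1.461,.65),(434,95,80,1.461,.65)],step=46)
E
```

```text
t 33.9 p [ 547.4 -254.1   57.6] yaw 1.461 xax [-0.007  0.004 -1.   ] F [ 0.3 -0.5 -1.2] op 0.552 q [-0.54  0.36 -0.25  0.97  0.   -0.43]
[0.65,-2.24,-0.06,0.27,-0,0,0,  0.65,0,3.72,-1.71,-0,0,0,  0.65,0,3.72,-1.71,-0,0,0,  0.65,0,3.72,-1.71,-0,0,0,  0.65,0,3.72,-1.71,-0,0,0,  0.65,0,3.72,-1.71,-0,0,0,  0.65,0,3.72,-1.71,-0,0,0,  0.65,0,3.72,-1.71,-0,0,0]
[0.65,0,3.72,-1.71,-0,0,0,  0.65,0,3.72,-1.71,-0,0,0]
```

Call:
servo_tool(
  rows=[0.65,-2.24,0,0.2,0,0,0,0.65,0,3.72,-1.71,0,0,0,0.65,0,3.72,-1.71,0,0,0,0.65,0,3.72,-1.71,0,0,0,0.65,0,3.72,-1.71,0,0,0,0.65,0,3.72,-1.71,0,0,0,0.65,0,3.72,-1.71,0,0,0,0.65,0,0,0,0,0,0],
)

```text
time_s: 34.7
eef_pos: [472.0, -19.3, 82.5]
orientation: [[-0.003, 0.105, 0.995], [0.002, 0.995, -0.105], [-1.0, 0.002, -0.003]]
ft_force: [0.6, -0.3, 0.2]
opening: 0.648
```

```bash
python3 look.py; python3 - <<'E'
from h import *
s=get_image('scene');t=get_image('top');crop(s,170,130,370,280,4,'s33.png');crop(t,190,150,400,290,3.5,'t33.png')
st()
plan([(434,116.5,50,1.461,.65)],step=46)
E
```

```text
t 34.7 p [472.  -19.3  82.5] yaw 1.466 xax [-0.  0. -1.] F [ 0.6 -0.3  0.2] op 0.648 q [-0.2  0.1 -0.5  0.9  0.  -0.1]
t 34.9 p [476.  -23.8  83.3] yaw 1.461 xax [ 0.001 -0.001 -1.   ] F [-0.6 -0.5  0.4] op 0.646 q [-0.19  0.12 -0.5   0.95 -0.   -0.08]
[0.65,0.83,3.37,-1.43,-0,0,0,  0.65,0.83,3.37,-1.43,-0,0,0,  0.65,0.83,3.37,-1.43,-0,0,0,  0.65,0.83,3.37,-1.43,-0,0,0]
```

View pics/s33.png

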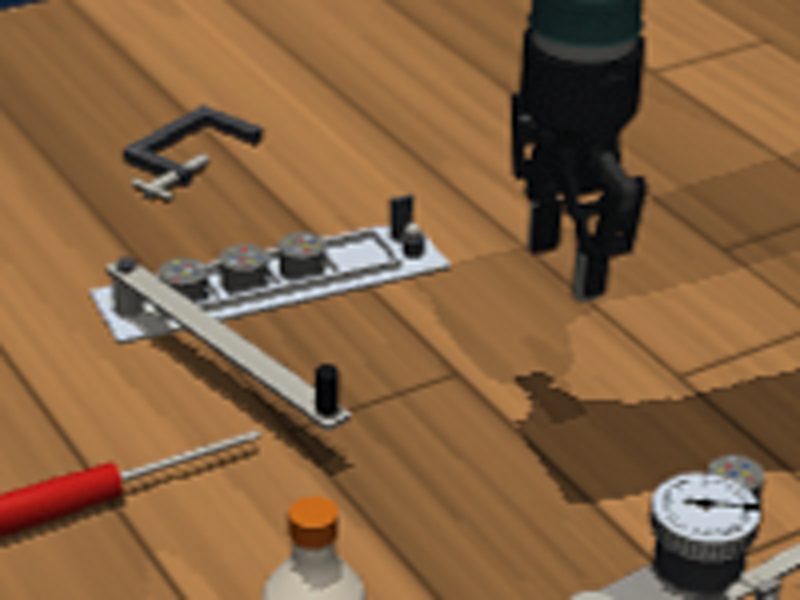

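View pics/t33.png

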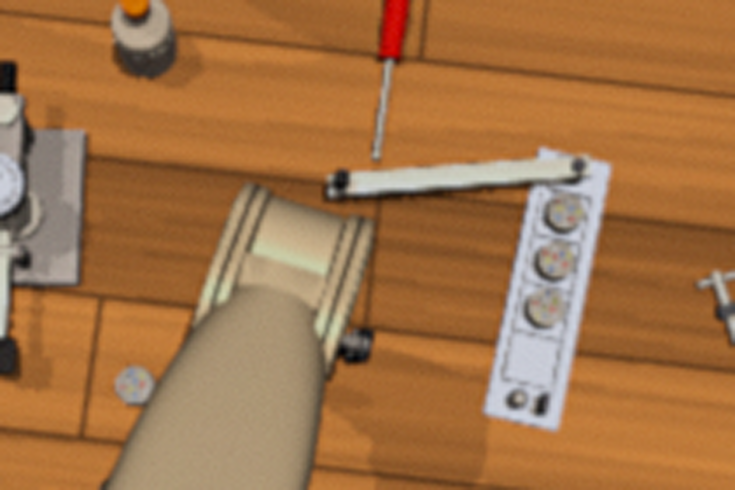

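Call:
servo_tool(
  rows=[0.65,0.83,3.37,-1.43,0,0,0,0.65,0.83,3.37,-1.43,0,0,0,0.65,0.83,3.37,-1.43,0,0,0,0.65,0.83,3.37,-1.43,0,0,0,0.65,0,0,0,0,0,0,0.65,0,0,0,0,0,0],
)

```text
time_s: 35.5
eef_pos: [433.7, 116.8, 49.7]
orientation: [[0.0, 0.109, 0.994], [-0.001, 0.994, -0.109], [-1.0, -0.0, 0.0]]
ft_force: [0.7, 0.6, 0.3]
opening: 0.647
```

```bash
python3 - <<'E'
from h import *
s=get_image('scene');crop(s,300,170,420,290,5,'s34.png')
st()
plan([(434,116.5,-5,1.461,.65)],step=28)
E
```

```text
t 35.55 p [434.2 116.4  49.9] yaw 1.46 xax [ 0.001 -0.    -1.   ] F [0.3 0.5 0.4] op 0.652 q [ 0.12  0.11 -0.59  0.87 -0.    0.23]
[0.65,2.75,0.01,-0.01,-0.001,0,0,  0.65,2.75,0.01,-0.01,-0.001,0,0]
```

View pics/s34.png

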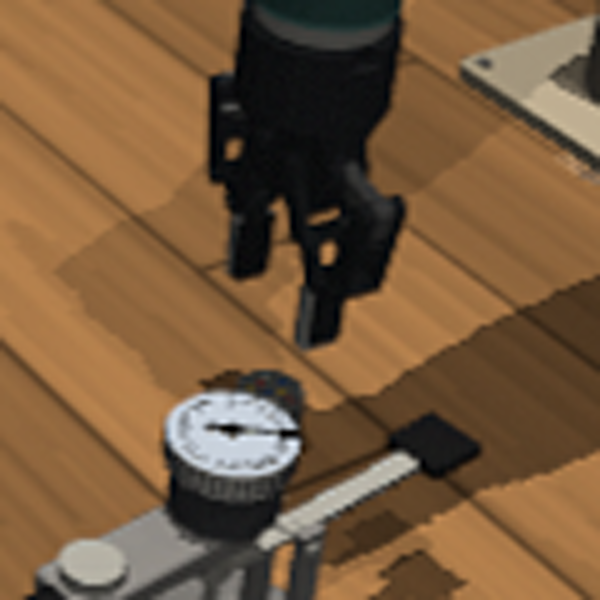

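Call:
servo_tool(
  rows=[0.65,2.75,0,0,0,0,0,0.65,2.75,0,0,0,0,0,0.65,0,0,0,0,0,0,0.3,0,0,0,0,0,0,0.3,0,0,0,0,0,0,0.3,0,0,0,0,0,0,0.3,0,0,0,0,0,0],
)

```text
time_s: 36.25
eef_pos: [435.0, 116.9, -3.8]
orientation: [[0.004, 0.11, 0.994], [-0.0, 0.994, -0.11], [-1.0, -0.0, 0.004]]
ft_force: [0.6, -1.5, 5.2]
opening: 0.368
```

```bash
python3 - <<'E'
from h import *
s=get_image('scene');crop(s,300,170,420,290,5,'s35.png')
st()
p=state()['eef_pos'];plan([(p[0],p[1],80,1.461,.3),(503.4,-249.7,80,1.461,.3)],step=42)
E
```

```text
t 36.3 p [435.  116.9  -3.8] yaw 1.461 xax [ 0.004 -0.001 -1.   ] F [-0.4 -1.8  5.5] op 0.361 q [ 0.12  0.19 -0.64  0.73 -0.    0.23]
[0.3,-4.19,0,0,-0,0,0,  0.3,-4.19,0,0,-0,0,0,  0.3,0,-3.97,1.2,-0,0,0,  0.3,0,-3.97,1.2,-0,0,0,  0.3,0,-3.97,1.2,-0,0,0,  0.3,0,-3.97,1.2,-0,0,0,  0.3,0,-3.97,1.2,-0,0,0,  0.3,0,-3.97,1.2,-0,0,0]
[0.3,0,-3.97,1.2,-0,0,0,  0.3,0,-3.97,1.2,-0,0,0,  0.3,0,-3.97,1.2,-0,0,0]
```

View pics/s35.png

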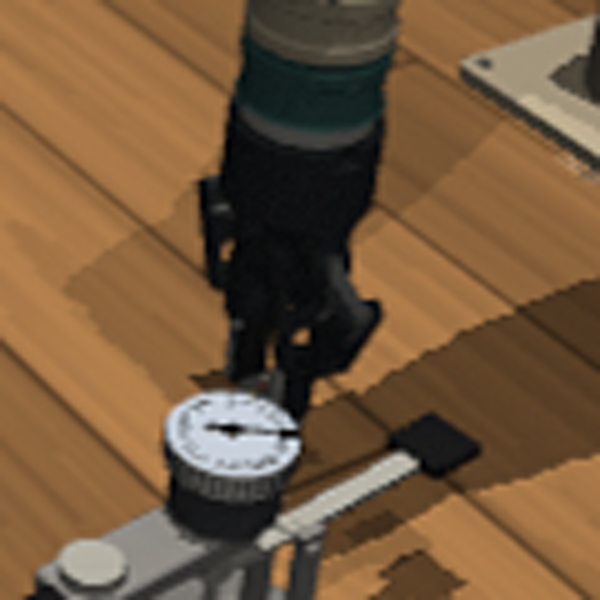

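Call:
servo_tool(
  rows=[0.3,-4.19,0,0,0,0,0,0.3,-4.19,0,0,0,0,0,0.3,0,-3.97,1.2,0,0,0,0.3,0,-3.97,1.2,0,0,0,0.3,0,-3.97,1.2,0,0,0,0.3,0,-3.97,1.2,0,0,0,0.3,0,-3.97,1.2,0,0,0,0.3,0,-3.97,1.2,0,0,0],
)

```text
time_s: 37.1
eef_pos: [478.6, -128.9, 78.8]
orientation: [[0.001, 0.109, 0.994], [0.0, 0.994, -0.109], [-1.0, 0.0, 0.001]]
ft_force: [0.3, 0.0, -0.3]
opening: 0.367
```

Call:
servo_tool(
  rows=[0.3,0,-3.97,1.2,0,0,0,0.3,0,-3.97,1.2,0,0,0,0.3,0,-3.97,1.2,0,0,0,0.3,0,0,0,0,0,0,0.3,0,0,0,0,0,0,0.3,0,0,0,0,0,0],
)

```text
time_s: 37.7
eef_pos: [500.5, -248.5, 78.1]
orientation: [[-0.001, 0.109, 0.994], [0.001, 0.994, -0.109], [-1.0, 0.001, -0.001]]
ft_force: [0.1, -0.4, -0.1]
opening: 0.365
```

```bash
python3 - <<'E'
from h import *
s=get_image('scene');crop(s,170,110,330,230,5,'s36.png')
st()
plan([(504.3,-249.4,10,1.461,.3)],step=24)
E
```

```text
t 37.75 p [ 500.5 -248.3   78.2] yaw 1.462 xax [-0.001  0.001 -1.   ] F [-1.   0.5  0.4] op 0.364 q [-0.58  0.26 -0.33  0.98  0.   -0.47]
[0.3,2.27,-0.02,0.13,0,0,0,  0.3,2.27,-0.02,0.13,0,0,0,  0.3,2.27,-0.02,0.13,0,0,0]
```

View pics/s36.png

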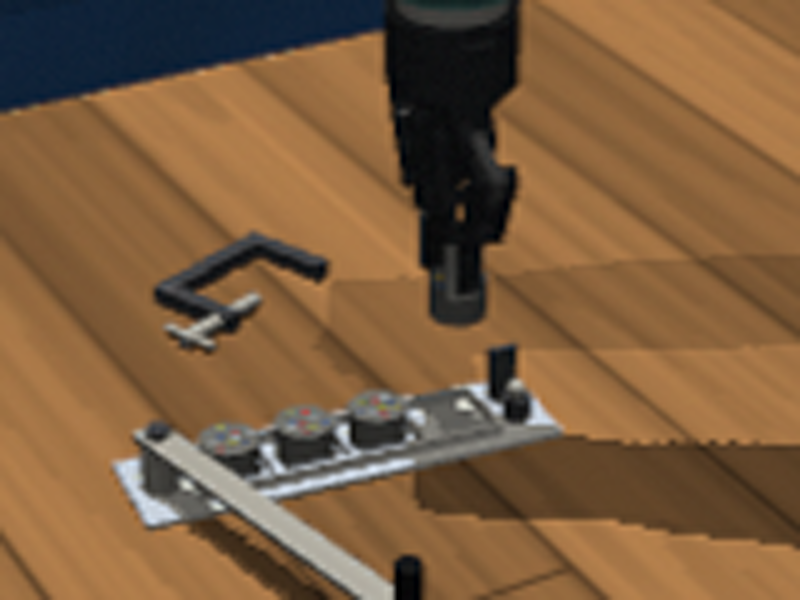

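Call:
servo_tool(
  rows=[0.3,2.27,-0.04,0.12,0,0,0,0.3,2.27,-0.04,0.12,0,0,0,0.3,2.27,-0.04,0.12,0,0,0,0.3,0,0,0,0,0,0,0.3,0,0,0,0,0,0],
)

```text
time_s: 38.25
eef_pos: [504.1, -250.0, 10.4]
orientation: [[-0.001, 0.108, 0.994], [0.001, 0.994, -0.108], [-1.0, 0.001, -0.001]]
ft_force: [1.1, -0.3, 0.1]
opening: 0.366
```

```bash
python3 - <<'E'
from h import *
st()
plan([(504.3,-249.4,0.3,1.461,.3)],step=5)
E
```

```text
t 38.25 p [ 504.1 -250.    10.4] yaw 1.462 xax [-0.001  0.001 -1.   ] F [ 1.1 -0.3  0.1] op 0.366 q [-0.58  0.35 -0.39  0.84  0.   -0.47]
[0.3,0.34,0.02,0,0,0,0,  0.3,0.34,0.02,0,0,0,0,  0.3,0.34,0.02,0,0,0,0]
```

Call:
servo_tool(
  rows=[0.3,0.4,0.02,0,0,0,0,0.3,0.6,0.02,0,0,0,0,0.3,0,0,0,0,0,0,0.45,0,0,0,0,0,0,0.5,0,0,0,0,0,0,0.55,0,0,0,0,0,0,0.55,-2,0,0,0,0,0,0.55,-4,0,0,0,0,0],
)

```text
time_s: 39.05
eef_pos: [501.6, -249.1, 57.8]
orientation: [[-0.007, 0.11, 0.994], [0.004, 0.994, -0.11], [-1.0, 0.004, -0.007]]
ft_force: [-0.1, -0.5, -0.0]
opening: 0.548
```

Call:
servo_tool(
  rows=[0.55,-4,0,0,0,0,0,0.55,0,4,-2,0,0,0,0.55,0,4,-2,0,0,0,0.55,0,4,-2,0,0,0,0.55,0,4,0,0,0,0,0.55,0,4,0,0,0,0,0.55,0,0,0,0,0,0],
)

```text
time_s: 39.75
eef_pos: [466.5, -42.0, 100.6]
orientation: [[0.0, 0.104, 0.995], [0.002, 0.995, -0.104], [-1.0, 0.002, -0.0]]
ft_force: [0.1, 0.2, 1.5]
opening: 0.551
```

```bash
python3 look.py; python3 - <<'E'
from h import *
s=get_image('scene');t=get_image('top');crop(s,170,130,330,250,5,'s37.png');crop(t,270,180,370,290,6,'t37.png')
st()
a=rect(t,(569,-258.5),28,140,2)
cv2.imwrite('pics/tray2.png',a[:,150:400,::-1])
print('knob',)
E
```

```text
t 39.75 p [466.5 -42.  100.6] yaw 1.467 xax [ 0.  0. -1.] F [0.1 0.2 1.5] op 0.551 q [-0.2  0.1 -0.5  1.   0.  -0.1]
t 39.95 p [467.2 -46.4 100.6] yaw 1.46 xax [ 0.    -0.001 -1.   ] F [-0.2  0.4  0.7] op 0.551 q [-0.24  0.09 -0.5   0.99 -0.   -0.13]
knob
```

View pics/s37.png

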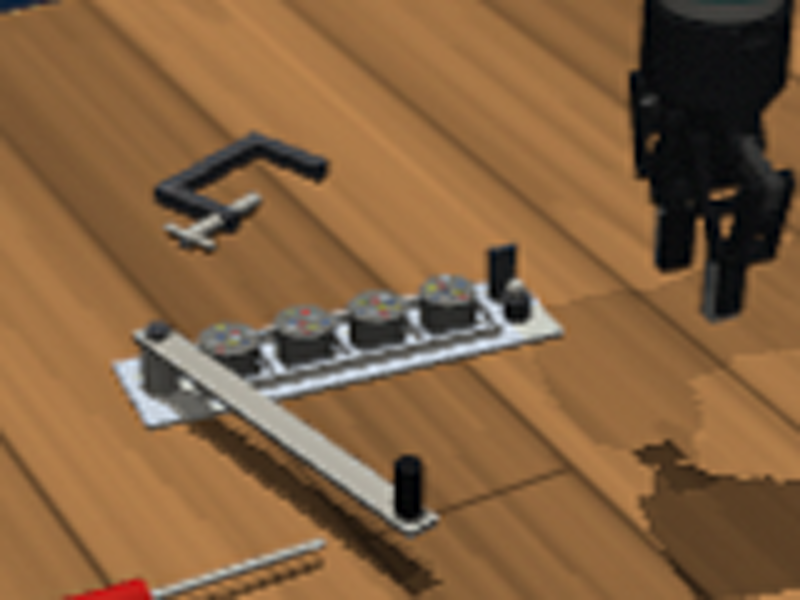

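View pics/t37.png

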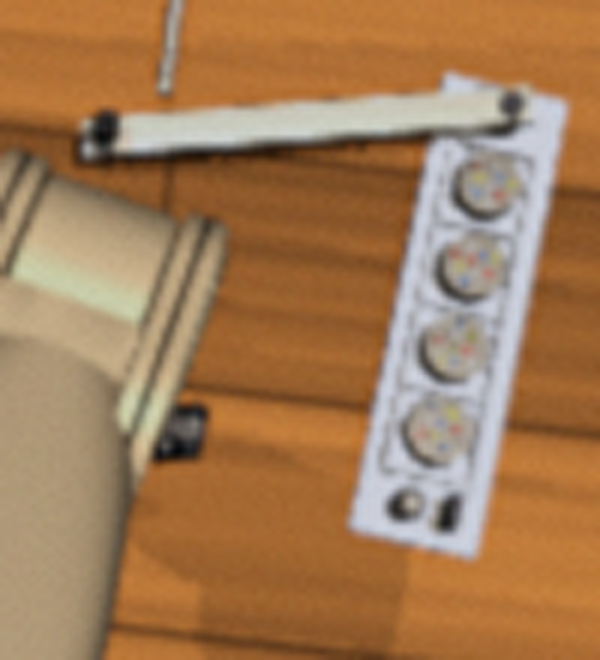

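```bash
python3 - <<'E'
from h import *
s=get_image('scene');t=get_image('top')
print(onz(t,270+104/6-.4,180+122/6-.4,72),onz(s,170+408/5-.4,130+460/5-.4,72))
st()
plan([(560,-40,110,0.8,.55),(637.5,-52,110,0.209,.55)],step=46)
E
```

```text
[635.39371255 -50.68195811  72.        ] [638.00139856 -53.40184502  72.        ]
t 40.05 p [467.1 -46.8 100.4] yaw 1.459 xax [ 0. -0. -1.] F [ 0.2 -0.7 -0.7] op 0.548 q [-0.24  0.09 -0.5   0.99 -0.   -0.13]
[0.55,-0.19,0.34,1.83,0.132,0,0,  0.55,-0.19,0.58,1.77,0.132,0,0,  0.55,-0.19,0.81,1.68,0.132,0,0,  0.55,-0.19,1.02,1.56,0.132,0,0,  0.55,-0.19,1.22,1.41,0.132,0,0,  0.55,0,0.91,1.28,0.118,0,0,  0.55,0,1.05,1.16,0.118,0,0,  0.55,0,1.18,1.03,0.118,0,0]
[0.55,0,1.3,0.88,0.118,0,0,  0.55,0,1.39,0.73,0.118,0,0]
```

Call:
servo_tool(
  rows=[0.55,-0.19,0.34,1.83,0.132,0,0,0.55,-0.19,0.58,1.77,0.132,0,0,0.55,-0.19,0.81,1.68,0.132,0,0,0.55,-0.19,1.02,1.56,0.132,0,0,0.55,-0.19,1.22,1.41,0.132,0,0,0.55,0,0.91,1.28,0.118,0,0,0.55,0,1.05,1.16,0.118,0,0,0.55,0,1.18,1.03,0.118,0,0],
)

```text
time_s: 40.85
eef_pos: [607.0, -47.4, 109.6]
orientation: [[-0.0, 0.905, 0.426], [-0.0, 0.426, -0.905], [-1.0, -0.0, -0.0]]
ft_force: [-0.3, 0.3, -0.2]
opening: 0.552
```

Call:
servo_tool(
  rows=[0.55,0,1.3,0.88,0.118,0,0,0.55,0,1.39,0.73,0.118,0,0,0.55,0,0,0.4,0,0,0,0.55,0,0,0,0,0,0,0.55,0,0,0,0,0,0],
)

```text
time_s: 41.35
eef_pos: [637.2, -55.1, 109.6]
orientation: [[-0.001, 0.978, 0.21], [0.0, 0.21, -0.978], [-1.0, -0.001, -0.001]]
ft_force: [-0.4, -0.9, 0.2]
opening: 0.548
```

```bash
python3 - <<'E'
from h import *
s=get_image('scene');crop(s,200,130,330,250,5,'s38.png')
st();plan([(637.5,-56,25.5,.209,.55)],step=30)
E
```

```text
t 41.4 p [637.2 -54.8 109.7] yaw 0.211 xax [-0.001  0.    -1.   ] F [-0.4 -0.6  0.2] op 0.552 q [-0.19  0.37 -0.12  1.09  0.    1.17]
[0.55,2.81,0,0.04,0.001,0,0,  0.55,2.81,0,0.04,0.001,0,0,  0.55,2.81,0,0.04,0.001,0,0]
```

View pics/s38.png

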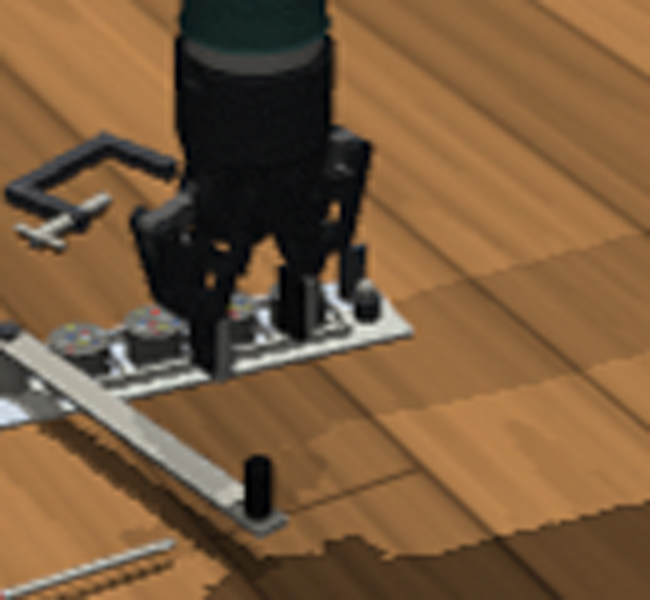

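Call:
servo_tool(
  rows=[0.55,2.8,0,0.04,0,0,0,0.55,2.8,0,0.04,0,0,0,0.55,2.8,0,0.04,0,0,0,0.55,0,0,0,0,0,0,0.4,0,0,0,0,0,0,0.25,0,0,0,0,0,0,0.25,0,0,0,0,0,0],
)

```text
time_s: 42.1
eef_pos: [640.2, -55.9, 28.1]
orientation: [[0.004, 0.978, 0.21], [-0.001, 0.21, -0.978], [-1.0, 0.003, 0.001]]
ft_force: [1.3, 0.0, 0.6]
opening: 0.251
```

```bash
python3 - <<'E'
from h import *
s=get_image('scene');crop(s,200,130,330,250,5,'s39.png')
st();p=state()['eef_pos'];print(np.hypot(*(p[:2]-[680.4,-271])))
E
```

```text
t 42.15 p [640.  -55.9  27.9] yaw 0.211 xax [ 0.003 -0.001 -1.   ] F [-0.6  0.3 -0.1] op 0.251 q [-0.19  0.44 -0.19  0.93  0.    1.17]
218.82087890259197
```

View pics/s39.png

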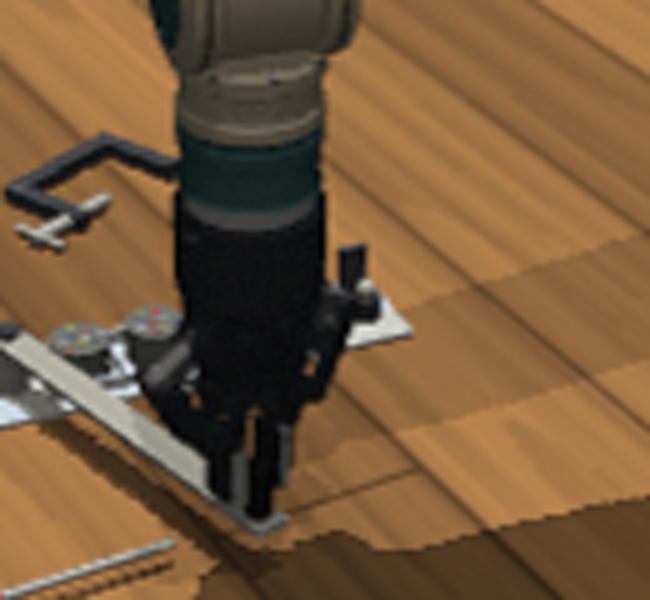

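Call:
servo_tool(
  rows=[0.25,0,-2.68,0.16,-0.122,0,0,0.25,0,-2.68,0.16,-0.122,0,0,0.25,0,-2.68,0.16,-0.122,0,0,0.25,0,-2.68,0.16,-0.122,0,0,0.25,0,0,0,0,0,0],
)

```text
time_s: 42.65
eef_pos: [540.3, -103.3, 26.5]
orientation: [[-0.002, 0.766, 0.643], [-0.0, 0.643, -0.766], [-1.0, -0.002, -0.001]]
ft_force: [-0.2, 0.5, -0.3]
opening: 0.248
```

Call:
servo_tool(
  rows=[0.25,0,-2.68,0.16,-0.122,0,0,0.25,0,-2.68,0.16,-0.122,0,0,0.25,0,-2.68,0.16,-0.122,0,0,0.25,0,-2.68,0.16,-0.122,0,0,0.25,0,0,0,0,0,0],
)

```text
time_s: 43.15
eef_pos: [480.7, -190.9, 27.0]
orientation: [[0.002, 0.377, 0.926], [-0.002, 0.926, -0.377], [-1.0, -0.001, 0.003]]
ft_force: [-0.5, -0.7, -0.7]
opening: 0.25
```

```bash
python3 - <<'E'
from h import *
s=get_image('scene');crop(s,170,110,330,230,5,'s40.png')
st();p=state()['eef_pos'];print(np.hypot(*(p[:2]-[680.4,-271])))
E
```

```text
t 43.2 p [ 481.2 -189.7   26.9] yaw 1.183 xax [ 0.002 -0.001 -1.   ] F [ 0.8 -0.6  0.8] op 0.245 q [-0.5   0.25 -0.48  0.84  0.   -0.11]
215.11999159515912
```

View pics/s40.png

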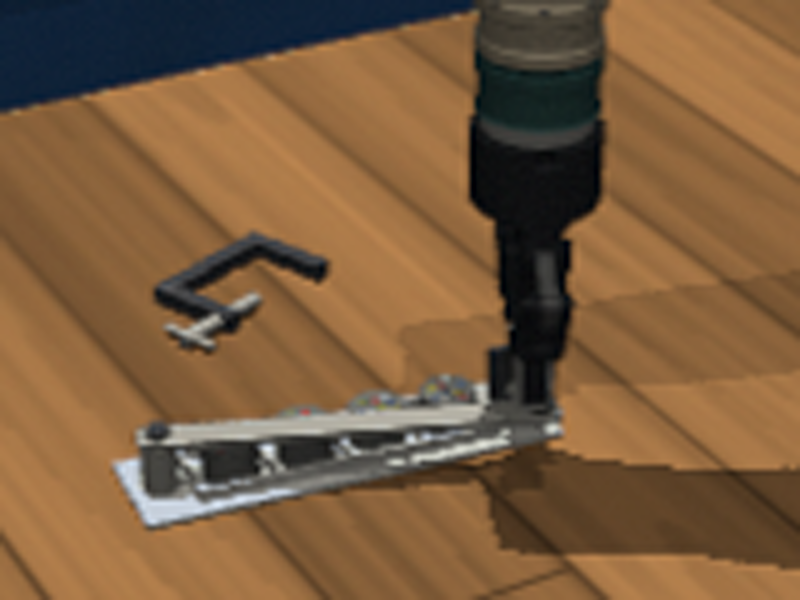

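Call:
servo_tool(
  rows=[0.25,0,-2.2,-0.05,-0.1,0,0,0.25,0,-1.8,-0.05,-0.08,0,0,0.25,0,-1.1,-0.02,-0.05,0,0,0.25,0,-0.7,0,-0.03,0,0,0.25,0,-0.3,0,-0.016,0,0,0.25,0,0,0,0,0,0],
)

```text
time_s: 43.8
eef_pos: [463.2, -246.4, 26.4]
orientation: [[0.001, 0.108, 0.994], [-0.001, 0.994, -0.108], [-1.0, -0.001, 0.001]]
ft_force: [-1.1, 1.0, -0.9]
opening: 0.254
```

```bash
python3 - <<'E'
from h import *
s=get_image('scene');crop(s,170,110,330,230,5,'s41.png')
st();p=state()['eef_pos'];print(np.hypot(*(p[:2]-[680.4,-271])))
E
```

```text
t 43.85 p [ 462.9 -246.2   26.2] yaw 1.462 xax [ 0.001 -0.001 -1.   ] F [-0.2  0.7  0. ] op 0.25 q [-0.61  0.27 -0.46  0.84 -0.   -0.5 ]
218.92412596484374
```

View pics/s41.png

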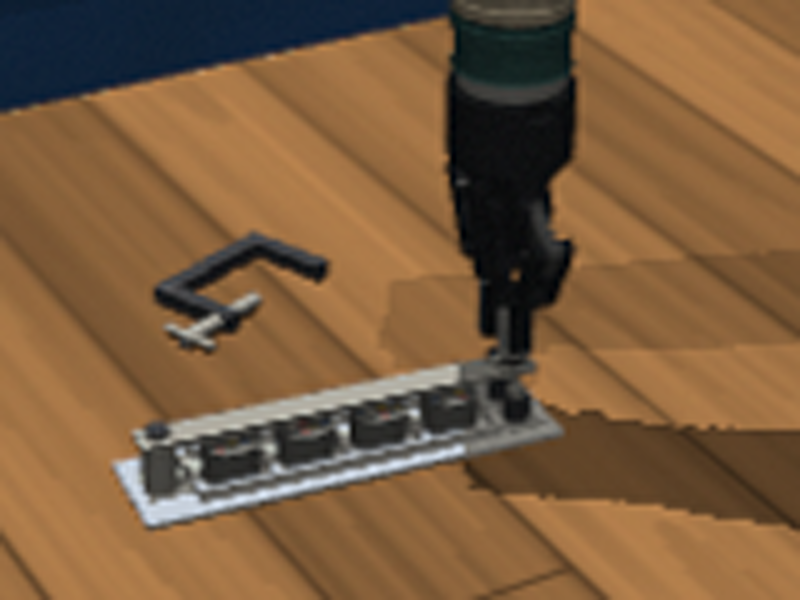

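Call:
servo_tool(
  rows=[0.25,0,-0.3,0,0,0,0,0.25,0,-0.3,0,0,0,0,0.25,0,0,0,0,0,0],
)

```text
time_s: 44.15
eef_pos: [461.9, -249.2, 25.8]
orientation: [[0.002, 0.107, 0.994], [0.007, 0.994, -0.107], [-1.0, 0.007, 0.001]]
ft_force: [1.3, 6.9, 2.7]
opening: 0.257
```

Call:
servo_tool(
  rows=[0.25,0,-0.3,0,0,0,0,0.25,0,0,0,0,0,0],
)

```text
time_s: 44.35
eef_pos: [461.9, -249.3, 25.6]
orientation: [[0.003, 0.106, 0.994], [0.013, 0.994, -0.106], [-1.0, 0.013, 0.002]]
ft_force: [3.7, 14.3, 5.5]
opening: 0.252
```

Call:
servo_tool(
  rows=[0.25,0,0.8,0,0,0,0,0.4,0,0,0,0,0,0,0.55,0,0,0,0,0,0,0.55,-3,0,0,0,0,0,0.55,-4,0,0,0,0,0,0.55,-4,0,0,0,0,0,0.55,0,4,0,0,0,0,0.55,0,4,0,0,0,0],
)

```text
time_s: 45.15
eef_pos: [472.6, -169.3, 138.3]
orientation: [[0.005, 0.111, 0.994], [-0.003, 0.994, -0.111], [-1.0, -0.003, 0.005]]
ft_force: [1.6, -0.0, -0.1]
opening: 0.551
```

Call:
servo_tool(
  rows=[0.55,0,4,-3,0,0,0,0.55,0,4,-3,0,0,0,0.55,0,4,-3,0,0,0,0.55,-2,4,0,0,0,0,0.55,-2,0,0,0,0,0],
)

```text
time_s: 45.65
eef_pos: [395.9, 4.5, 175.2]
orientation: [[-0.003, 0.102, 0.995], [0.001, 0.995, -0.102], [-1.0, 0.001, -0.003]]
ft_force: [1.4, 0.3, 0.1]
opening: 0.548
```

```bash
python3 - <<'E'
from h import *
s=avg('scene',3);t=avg('top',3);crop(s,170,130,300,230,6,'s42.png');crop(t,310,180,430,290,5,'t42.png');cv2.imwrite('pics/top42.png',t['color'][:,:,::-1])
cv2.imwrite('pics/scene42.png',s['color'][:,:,::-1])
st()
E
python3 dial.py
```

```text
t 45.95 p [398.1   0.4 175.2] yaw 1.462 xax [-0.001 -0.    -1.   ] F [-0.7  0.3  0. ] op 0.552 q [-0.16 -0.11 -0.52  1.16 -0.   -0.05]
needle m [577.1 246.5] ang 143.3 mark [559.4 260.6] ang about c 148.1 about needle 141.6 perp -0.67
needle m [575.2 248.9] ang 145.1 mark [556.9 261.5] ang about c 144.2 about needle 145.3 perp 0.06
```

View pics/s42.png

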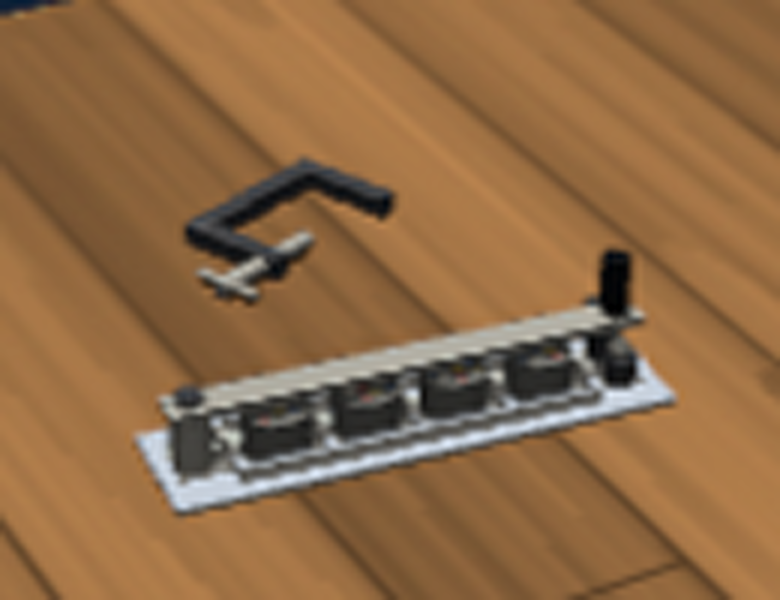

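View pics/t42.png

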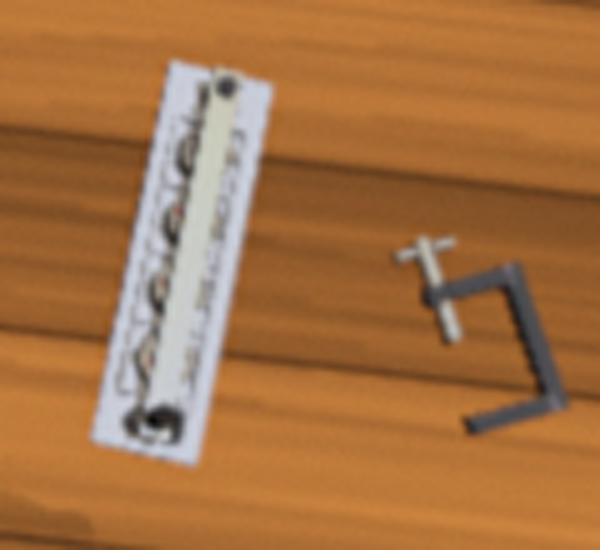

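View pics/scene42.png

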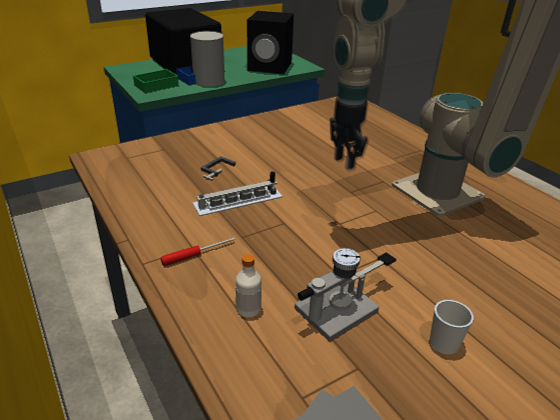

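```bash
python3 - <<'E'
from h import *
np.set_printoptions(precision=2,suppress=True)
cal={n:get_image(n) for n in('scene','top')}
def load(n,f):
    im=dict(cal[n]);im['color']=cv2.imread('pics/'+f)[:,:,::-1].copy();return im
def grid(im,c,ppm=10):
    g=cv2.cvtColor(rect(im,c,152,35,ppm),cv2.COLOR_RGB2GRAY).astype(float);n=g.shape[0];k=(np.arange(n)+.5)/ppm-35
    return g,-k[:,None]*np.ones((1,n))+c[0],-k[None,:]*np.ones((n,1))+c[1]
for n,c,f0,f1 in(('scene',(577.5,249.2),'scene0.png','scene42.png'),('top',(574.8,248.8),'top0.png','top42.png')):
    c=np.array(c);P=[]
    for f,a0 in((f0,81),(f1,145.5)):
        g,X,Y=grid(load(n,f),c);r=np.hypot(X-c[0],Y-c[1]);w=np.median(g[r<12]);d=np.clip(w-45-g,0,None)
        ang=np.degrees(np.arctan2(Y-c[1],X-c[0]))
        W=d*(r>18)&0 if False else d*((r>18)&(r<26)&(abs(ang-a0)<14))
        P.append(np.array([(W*X).sum(),(W*Y).sum()])/W.sum())
        W=d*(r<17)
        m=np.array([(W*X).sum(),(W*Y).sum()])/W.sum();e=np.linalg.eigh(np.cov(np.stack([X.ravel(),Y.ravel()]),aweights=W.ravel()+1e-9))[1][:,1]
        e=e if e[1]>0 else -e;print(n,f,'needle',round(np.degrees(np.arctan2(e[1],e[0])),2),'mark',P[-1],'r',np.hypot(*(P[-1]-c)),'ang',np.degrees(np.arctan2(*(P[-1]-c)[::-1])))
    v=P[1]-P[0];L=np.hypot(*v)
    for th in(63.5,64.7):
        t=np.radians(th);R=np.array([[np.cos(t),-np.sin(t)],[np.sin(t),np.cos(t)]])
        cc=np.linalg.solve(np.eye(2)-R,P[1]-R@P[0]);print(' centre',cc,'r',np.hypot(*(P[0]-cc)),'final ang',np.degrees(np.arctan2(*(P[1]-cc)[::-1])))
E
```

```text
scene scene0.png needle 141.33 mark [580.85 270.79] r 21.851821681702436 ang 81.1798774970391
scene scene42.png needle 143.04 mark [558.47 260.78] r 22.280498538816133 ang 148.6831846475178
 centre [577.75 247.7 ] r 23.30064993331293 final ang 145.8487217010923
 centre [577.56 248.12] r 22.914148198221824 final ang 146.4487217010922
top top0.png needle 145.61 mark [578.86 272.17] r 23.720523796644716 ang 80.13506954750785
top top42.png needle 146.08 mark [556.24 261.94] r 22.738372284975796 ang 144.70075737341622
 centre [575.82 248.78] r 23.590737659988356 final ang 146.08447029815318
 centre [575.63 249.2 ] r 23.199424067287723 final ang 146.684470298153
```

```bash
python3 - <<'E'
from h import *
st();print(finish_job())
E
```

```text
t 46.45 p [398.3   0.9 175.8] yaw 1.463 xax [-0.  0. -1.] F [-0.  -0.7 -0.5] op 0.553 q [-0.16 -0.11 -0.52  1.16 -0.   -0.05]
the job is handed in; nothing more can be done
None
```

The job is handed in, at 46 s on the robot's clock, and every step was carried out in the order you asked.

- **Lift lever:** I pressed it to its stop. The force jumped to about 17 N and the needle swung round. The later picture shows the lever and needle back at rest.
- **Bezel:** after that I turned it about 65° so the zero mark stands at the needle tip. The top view puts the mark within about 1° of the needle. The scene view disagreed by up to 5°, depending on how I measured, so I took a residual error of about 1–2° and left the bezel there.
- **Blanks:** all four lie in the tray, one to a bay. In both views they sat inside the walls with their tops level.
- **Keeper bar:** I swung it out, then closed it against its stop with about 14 N. The knob is within a fraction of a pixel of its first, shut position in the scene view.
- **Other objects:** the screwdriver, glue bottle, clamp and mug look undisturbed in the last pictures. I compared them by eye only.

**Reported tool position:** it did not match where the fingers really were. The fingertips stood about 25–33 mm above the reported TCP instead of 11 mm below it, and about 4 mm to one side. I corrected for this from the pictures and contact forces.

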